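# Post the dried-up glue sticks into the collection jar

### The arm

A 6-joint arm with a two-finger parallel gripper is mounted at the origin on the work surface. World frame = base frame: x ahead of the robot, y to its left, z up, the work surface at z = 0. Lengths are in m, angles in rad, forces in N, time in s.
With the tool pointing down it reaches from about 0.35 to 0.775 m from the base axis. Payload 5.5 kg.
Tool frame: the origin (TCP) lies at the very end of the fingers, on their centre line; the grasp point (between the pads) lies 19 mm behind it (ctrl.hold_point_z is the distance from the TCP to the grasp point, in m); z points along the fingers, y is the line along which they close (so a half turn about z gives the same grasp; the last joint's range is limited). The gripper opens to 85 mm and grips with 20 to 120 N. Pads are 22 mm wide; open, the fingers measure 114 mm over their backs; the gripper's body (76 mm by 85 mm) begins 54 mm behind the grasp point. The pads swing forward as they close: fully open they stand 13 mm farther back than shut.
Start: joints at [-1.356, 0.313, 0.046, 1.304, 0, 1.431], TCP at [0.2, -0.539, 0.208] pointing down, gripper open.
Joint ranges: [-2.76, 2.76], [-0.86, 1.69], [-1.03, 1.26], [-2.2, 2.34], [-1.47, 1.5], [-3.14, 3.14]. Speed limits (rad/s): [2.57, 2.57, 3.14, 3.14, 3.14, 3.14].

### API

Orientations are given as a unit quaternion [x, y, z, w].
In Python, from plant import ctrl gives the robot as it stands.
- The arm moves only by the tool arm_command, never from a script. Its argument "targets" is a list of rows, each an object of numbers: "x", "y", "z": the shift along the tool's x, y, z as a fraction of full scale; "wx", "wy", "wz": the turn, a rotation vector about the tool's x, y, z as a fraction of full scale. A call has 1 to 12 rows; each row is the pose to reach, as a shift and turn from the pose commanded when the call began, along the tool's axes at that moment; what a row does not reach only later rows make up. Full scale, the value 1, is 1 m for a shift and 90 degrees for a turn. A row lasts 1/10 s, in which the tool goes at most 50 mm and 8.59 degrees, less where a joint would pass 70% of its speed; a pose out of reach is approached as far as the arm can. A call with a number of a shift or a turn outside -1 to 1 is refused whole. A call with a gripper value outside its range is refused whole. "gripper" is the finger opening in mm, from 0 to 85.4, set as the call begins (left out, the last holds). The fingers move at their own pace and stop on an object; "newtons" is the grip in N (left out, the last holds). Time passes only in rows, so rows that repeat a pose let the fingers close. It gives the time, the measured TCP pose, the force, the opening and the grip force at its end, in the units of the state.
- ctrl.get_obs(): the state, without advancing time (a new reading comes with each control period).
- ctrl.grab_frame(name): name is "side" or "top" or "wrist"; returns the picture (384x512x3 uint8, red, green, blue); there is no depth.
- ctrl.camera_info(name): a dict with "K" (3x3 intrinsics, pixels), "D" ([k1, k2, p1, p2, k3] as OpenCV has them; the pictures are not rectified), "R" (3x3) and "t" (3): a world point X has camera coordinates R X + t. Camera axes: x right, y down, z forward; pixel columns grow to the right and rows downward; lengths in m; the calibration is good to about 2 mm. A picture is of the moment at which its call begins: read the wrist's pose just before it. camera_info takes no time and is no camera call; for the wrist camera it gives the pose at the moment of the call.
- ctrl.close_job(): hands the job in; it is judged then, once.
Trained networks look in the newest picture that a camera, given by its name, has taken for a name from the list of things; names that differ only in an ending like _2 or _b are one class to them, and where a whole thing is asked for, a point or a joint stands for the part that bears it (a point fixed in the world has none). Each returns a list of dicts, best first, with "conf" (0 to 1); they miss things now and then, are a little off and sometimes report something else, mostly with a low value. They report only what shows in the picture. A call takes as long as a camera call.
- ctrl.search_frame(query, camera): "rect" ([left, top, width, height] in pixels, round what is visible of it).
- ctrl.mark_of(query, camera): "xy" ([column, row] in pixels: a listed point, or the origin of a listed thing).
The state is a dict: "time": time; "joint_positions": joint angles; "qvel": joint speeds; "tau": joint torques, N m; "eef_pos": TCP position; "ee_rot": TCP orientation; "contact_force": force on the tool from outside, world axes, zero at the start; "moment": the same for the moment, N m; "opening": finger opening in m; "gripper_force": force on a finger pad.
Only numpy, scipy, OpenCV 4.12 (cv2) and the standard library are available. Lean on these libraries where they do the work, as an engineer would, in place of code of your own. Each camera call takes 0.05 s, during which the arm holds its last target. There are 200 camera calls.

### The job

Clear the craft table: put the two dried-up glue sticks (the ones that have lost their cap) one after the other through the slanted neck of the collection jar. The neck has a pair of stiff spring flaps at its foot, so press each stick on until it drops right inside and the flaps shut behind it. Leave the capped glue stick and the closed bead jar standing where they are.

Things in the scene. Friction and masses are not known exactly. Their poses are not given: they have to be found in the camera images.
- spent_a_mid (a point): Centre (half-way up, 47.5 mm above its foot) of the first dried-up glue stick: a plain round white cylinder, 30 mm across and 95 mm long, no cap, dark mouth on top, grey dial at the foot, about 70 g. Starts standing upright loose on the table; its z axis runs along its length towards the mouth.
- spent_b_mid (a point): Centre of the second dried-up glue stick, the same in every way as the first (30 mm across, 95 mm long, standing upright).
- capped_mid (a point): Centre (62.5 mm up) of the good glue stick to be left alone: same white barrel, but with a wider grey cap 35 mm across on its top 50 mm, 125 mm tall in all, standing upright loose.
- bead_jar_mid (a point): Centre of the closed glass bead jar to be left alone: 72 mm across, 100 mm tall, white lid, standing loose beyond the sticks.
- jar: The collection jar, fixed to the table: a clear square plastic canister 170 mm by 170 mm with 4 mm walls; its grey lid (178 mm square) has its top at 157 mm. Origin: centre of its underside, z up. The neck rises from the lid on the jar's -x side and leans towards the jar's -x. Empty inside, 145 mm deep below the lid.
- neck_mouth (a point): Centre of the neck's open mouth, 207 mm above the table, 49 mm from the jar's centre on its -x side. Its z axis is the neck's axis pointing outwards (leaning 0.35 rad from vertical towards the jar's -x); things go in along its -z. Round white tube with a flange at the lid, bore 36 mm, outside 43 mm, flaring in the last 7 mm to 41 mm inside, 48 mm outside. A stick resting on the flaps sticks 36 mm out.
- flap_l (a joint): Left half (jar's +y side) of a pair of spring flaps that close the bore 59 mm below the mouth, meeting in the middle and opening downwards: 0 shut, 1.5 rad open. A stick's weight or drop does not open them; slowly pushing it in with 4 to 6 N does. The push fades after 10 mm; after 20 mm or so the stick falls in by itself, before its top is level with the mouth, and the flaps spring shut.
- flap_r (a joint): Right half (jar's -y side) of the pair of flaps, its mirror image: 0 shut, up to 1.5 rad open downwards.

How it is judged:
On the way, in this order (a step that is already met when the one before it is completed fails the run):
1. one dried-up stick lies inside the jar, the other is still outside, and the flaps have shut ((((x of spent_a_mid in the frame of jar between -0.083 and 0.083 m and y of spent_a_mid in the frame of jar between -0.083 and 0.083 m and z of spent_a_mid in the frame of jar between 0 and 0.105 m) and not (x of spent_b_mid in the frame of jar between -0.083 and 0.083 m and y of spent_b_mid in the frame of jar between -0.083 and 0.083 m and z of spent_b_mid in the frame of jar between 0 and 0.105 m)) or ((x of spent_b_mid in the frame of jar between -0.083 and 0.083 m and y of spent_b_mid in the frame of jar between -0.083 and 0.083 m and z of spent_b_mid in the frame of jar between 0 and 0.105 m) and not (x of spent_a_mid in the frame of jar between -0.083 and 0.083 m and y of spent_a_mid in the frame of jar between -0.083 and 0.083 m and z of spent_a_mid in the frame of jar between 0 and 0.105 m))) and value of joint each of flap_l, flap_r below 0.2 rad), for 0.1 s.
2. both dried-up sticks are inside the jar (x of spent_a_mid in the frame of jar between -0.083 and 0.083 m and y of spent_a_mid in the frame of jar between -0.083 and 0.083 m and z of spent_a_mid in the frame of jar between 0 and 0.105 m and x of spent_b_mid in the frame of jar between -0.083 and 0.083 m and y of spent_b_mid in the frame of jar between -0.083 and 0.083 m and z of spent_b_mid in the frame of jar between 0 and 0.105 m), for 0.1 s.
At the end, for the whole second after the job is handed in: Both dried-up sticks lie at rest inside the jar (centres within its walls and below 105 mm above its underside, i.e. wholly past the flaps), the flaps are shut (below 0.2 rad), and the capped stick and the bead jar stand upright within 40 mm of where they started (all of step 2 and value of joint each of flap_l, flap_r below 0.2 rad and linear speed of each of spent_a, spent_b below 0.05 m/s and angle between each of capped_mid, bead_jar_mid's own z axis and vertical below 0.2 rad and distance of each of capped_mid, bead_jar_mid from where it was at the start of the episode below 0.04 m); the robot touches nothing.
It fails at once if the capped stick is knocked over or moved more than 40 mm (angle between capped_mid's own z axis and vertical above 0.5 rad or distance of capped_mid from where it was at the start of the episode above 0.04 m).
It fails at once if the bead jar is knocked over or moved more than 40 mm (angle between bead_jar_mid's own z axis and vertical above 0.5 rad or distance of bead_jar_mid from where it was at the start of the episode above 0.04 m).
It also fails if it takes over 66 s, if anything falls off the work surface, if the arm or the gripper's body presses on something with over 40 N, if the wrist force passes 120 N, or if a joint passes its speed limit or range.

## Working session

There is one attempt and no reset: what is moved stays moved. The work goes in short steps, Python scripts to look and compute and a tool call to move; the robot and the scene stay as the last step left them, time stands still between calls to the robot, and variables do not carry over. Pictures are saved under pics/ and viewed, at most 10 in all, crops included, and the job is handed in when it is done.

Besides the shell and the picture viewer there is one more tool, called after "Emit:" as name([rows], argument=value, ...), one row to a line, values as JSON. arm_command: Moves the arm, as the interface text tells. Its arguments: {"type":"object","properties":{"targets":{"type":"array","items":{"type":"object","properties":{"x":{"type":"number"},"y":{"type":"number"},"z":{"type":"number"},"wx":{"type":"number"},"wy":{"type":"number"},"wz":{"type":"number"}}}},"gripper":{"type":"number"},"newtons":{"type":"number"}},"required":["targets"]}

```bash
mkdir -p pics; ls; python3 - <<'E'
from plant import ctrl
import cv2,numpy as np
o=ctrl.get_obs();print({k:np.round(v,3).tolist() for k,v in o.items()}, ctrl.hold_point_z)
ims=[]
for c in("side","top"):
    im=ctrl.grab_frame(c);ims.append(im[:,:,::-1])
    i=ctrl.camera_info(c);print(c,np.round(i["K"],1).tolist(),np.round(i["D"],3).tolist(),np.round(-np.array(i["R"]).T@i["t"],3),np.round(i["R"],2).tolist())
    for q in("spent_a_mid","capped_mid","bead_jar_mid","jar","neck_mouth"):
        print(q,[(round(d["conf"],2),np.round(d["xy"],1).tolist()) for d in ctrl.mark_of(q,c)][:4])
    cv2.imwrite(f"pics/{c}0.png",ims[-1])
cv2.imwrite("pics/a0.png",cv2.resize(np.vstack(ims),(800,1200))[:0] if 0 else cv2.resize(np.hstack(ims),(800,300)))
E
```

```text
pics
{'time': 0.0, 'joint_positions': [-1.356, 0.314, 0.045, 1.304, 0.0, 1.431], 'qvel': [-0.0, 0.001, -0.001, 0.0, 0.0, -0.001], 'tau': [-0.001, -48.062, 29.853, 0.019, -0.0, 0.0], 'eef_pos': [0.2, -0.539, 0.207], 'ee_rot': [0.984, 0.176, -0.0, -0.001], 'contact_force': [-0.115, -0.39, -0.455], 'moment': [0.016, -0.008, -0.025], 'gripper_force': 0.0, 'opening': 0.086} 0.0187
side [[348.4, 0.0, 257.0], [0.0, 348.4, 187.4], [0.0, 0.0, 1.0]] [0.025, 0.0, 0.0, 0.0, 0.0] [0.578 0.446 0.709] [[-1.0, -0.03, -0.0], [-0.02, 0.76, -0.65], [0.02, -0.65, -0.76]]
spent_a_mid [(0.69, [307.9, 146.5])]
capped_mid [(0.72, [251.5, 158.7])]
bead_jar_mid [(0.84, [184.6, 188.9])]
jar [(0.97, [233.6, 270.9]), (0.37, [184.9, 190.6])]
neck_mouth [(0.88, [251.8, 222.5]), (0.5, [310.5, 197.6])]
top [[351.7, 0.0, 258.1], [0.0, 351.7, 197.0], [0.0, 0.0, 1.0]] [0.018, 0.0, 0.0, 0.0, 0.0] [ 0.446 -0.052  0.823] [[0.07, -1.0, -0.0], [-0.97, -0.07, -0.22], [0.22, 0.02, -0.97]]
spent_a_mid [(0.91, [357.8, 275.7])]
capped_mid [(0.64, [336.6, 204.1])]
bead_jar_mid [(0.92, [289.1, 134.5])]
jar [(0.97, [207.8, 187.5])]
neck_mouth [(0.65, [181.9, 187.2])]
```

View pics/side0.png

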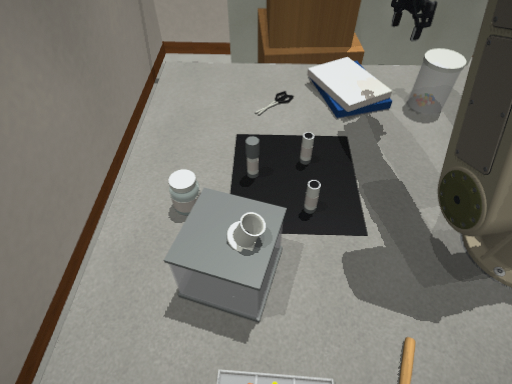

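View pics/top0.png

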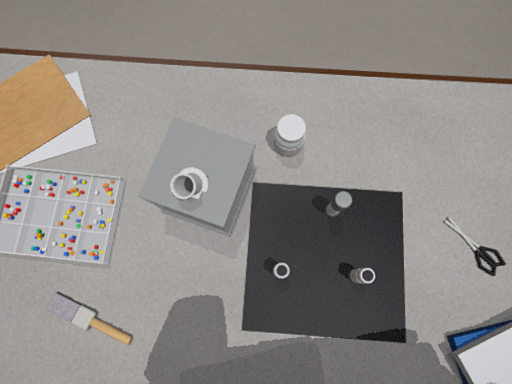

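The side view shows bare sticks at (307,148) and (312,197), the capped stick at (252,158), the bead jar at (184,190) and the neck mouth at (252,222). In the top view the stick mouths are at (282,270) and (367,276), the neck mouth at (182,187), and the lid corners at (175,118), (255,153), (142,195). Next I triangulate them.

```bash
cat > h.py <<'E'
from plant import ctrl
import cv2,numpy as np
from scipy.spatial.transform import Rotation as R
def ray(c,px,i=None):
    i=i or ctrl.camera_info(c);Rm=np.array(i["R"]);K=np.array(i["K"])
    p=cv2.undistortPoints(np.array([[px]],float),K,np.array(i["D"]))[0,0]
    return -Rm.T@np.array(i["t"]).ravel(), Rm.T@np.array([p[0],p[1],1])
def onz(c,px,z,i=None):
    o,d=ray(c,px,i);return o+d*(z-o[2])/d[2]
def tri(a,b):
    (o1,d1),(o2,d2)=ray("side",a),ray("top",b)
    s=np.linalg.lstsq(np.c_[d1,-d2],o2-o1,rcond=None)[0]
    p,q=o1+d1*s[0],o2+d2*s[1];return np.round((p+q)/2,4),round(np.linalg.norm(p-q),4)
E
python3 - <<'E'
from h import *
for c,z0 in(("side",0),("top",0)):
    for q in("spent_a_mid","capped_mid","bead_jar_mid","jar"):
        print(c,q,[(round(d["conf"],2),np.round(d["rect"],1).tolist()) for d in ctrl.search_frame(q,c)][:4])
print("neck",tri((251.8,222.5),(181.9,187.2)),onz("side",(251.8,222.5),.207),onz("top",(181.9,187.2),.207))
print("jar",onz("side",(233.6,270.9),0),onz("top",(207.8,187.5),0))
print("far mouth",tri((308,136),(367,276)),onz("side",(308,136),.095),onz("top",(367,276),.095), onz("top",(357.8,275.7),.0475),onz("side",(307.9,146.5),.0475))
print("near mouth",tri((313,184),(282,270)),onz("side",(313,184),.095),onz("top",(282,270),.095))
print("cap",tri((251.5,158.7),(336.6,204.1)),"bead",tri((184.6,188.9),(289.1,134.5)))
for c,l in(("top",[(175,118),(255,153),(142,195)]),("side",[(200,190),(286,208),(167,258),(248,280)])):
    print(c,[onz(c,p,.157).round(3).tolist() for p in l])
im={c:cv2.imread(f"pics/{c}0.png") for c in("top","side")}
a=cv2.resize(im["top"][110:240,135:300],None,fx=2.4,fy=2.4,interpolation=2)
b=cv2.resize(im["side"][125:290,160:325],None,fx=2.4,fy=2.4,interpolation=2)
o=np.zeros((400,795,3),np.uint8);o[:a.shape[0],:396]=a[:,:396];o[:b.shape[0],398:398+396]=b;cv2.imwrite("pics/c.png",o)
E
```

```text
side spent_a_mid [(0.67, [300.0, 130.1, 12.8, 34.4])]
side capped_mid [(0.64, [244.0, 134.6, 19.4, 45.4])]
side bead_jar_mid [(0.95, [169.5, 169.3, 33.4, 44.7])]
side jar [(0.67, [163.2, 189.0, 125.8, 136.2])]
top spent_a_mid [(0.78, [346.4, 271.8, 28.8, 8.8])]
top capped_mid [(0.79, [327.3, 191.8, 24.2, 27.2])]
top bead_jar_mid [(0.94, [272.7, 113.2, 32.1, 41.3])]
top jar [(0.95, [138.8, 113.9, 114.8, 119.8]), (0.49, [276.2, 263.4, 12.3, 14.3])]
neck (array([0.5965, 0.0968, 0.2095]), np.float64(0.0049)) [0.59900275 0.09429645 0.207     ] [0.59468946 0.09783076 0.207     ]
jar [0.64280173 0.08116859 0.        ] [0.64819162 0.08582412 0.        ]
far mouth (array([ 0.4646, -0.2691,  0.0947]), np.float64(0.0017)) [ 0.46547974 -0.2690323   0.095     ] [ 0.46381006 -0.26876363  0.095     ] [ 0.4641905  -0.26327824  0.0475    ] [ 0.45987638 -0.27993025  0.0475    ]
near mouth (array([ 0.4641, -0.0977,  0.0956]), np.float64(0.0013)) [ 0.46462186 -0.09841225  0.095     ] [ 0.46352369 -0.09756377  0.095     ]
cap (array([ 0.6145, -0.2119,  0.0624]), np.float64(0.0004)) bead (array([ 0.7715, -0.0994,  0.0649]), np.float64(0.002))
top [[0.751, 0.141, 0.157], [0.687, -0.027, 0.157], [0.586, 0.185, 0.157]]
side [[0.712, -0.02, 0.157], [0.534, 0.022, 0.157], [0.749, 0.14, 0.157], [0.603, 0.178, 0.157]]
```

View pics/c.png

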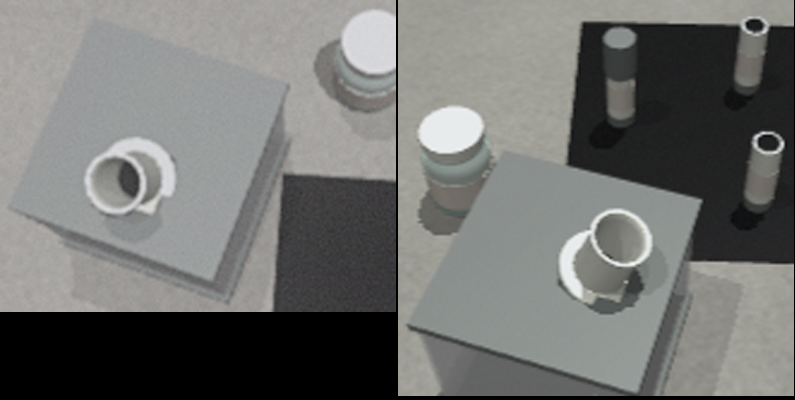

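The crop shows the lid corners and the neck mouth clearly: mouth at top (183.3,186.3) and side (252.9,224.2), with all four lid corners visible. I use these to fit the jar's pose.

```bash
python3 - <<'E'
from h import *
T=[(174.6,118.3),(255,146.7),(224.6,227),(140,195.4)]
S=[(165.4,261.3),(204.6,188.8),(285.8,209.6),(260,288.3)]
for c,l in(("top",T),("side",S)):
    P=np.array([onz(c,p,.157)[:2] for p in l]);print(c,P.round(3).tolist(),P.mean(0))
    for k in range(4):
        d=P[(k+1)%4]-P[k];print(np.linalg.norm(d).round(4),np.degrees(np.arctan2(d[1],d[0])).round(1))
print(tri((252.9,224.2),(183.3,186.3)),onz("side",(252.9,224.2),.207),onz("top",(183.3,186.3),.207))
E
```

```text
top [[0.75, 0.142], [0.7, -0.027], [0.535, 0.02], [0.585, 0.189]] [0.64246243 0.08102628]
0.1756 -106.5
0.1721 164.4
0.1768 73.5
0.1721 -16.0
side [[0.75, 0.147], [0.703, -0.023], [0.535, 0.026], [0.582, 0.192]] [0.64254734 0.08555053]
0.1766 -105.5
0.1753 163.6
0.1728 74.2
0.1744 -15.1
(array([0.5971, 0.0961, 0.2045]), np.float64(0.0001)) [0.59693443 0.09784175 0.207     ] [0.5965342  0.09550399 0.207     ]
```

```bash
cat >> h.py <<'E'
M=np.array([.596,.0965,.207]);yaw=-.274
a=np.array([-np.sin(.35)*np.cos(yaw),-np.sin(.35)*np.sin(yaw),np.cos(.35)])
yy=np.array([-np.sin(yaw),np.cos(yaw),0])
def frame(z,y=yy): return R.from_matrix(np.c_[np.cross(y,z),y,z])
DOWN=frame(np.array([0,0,-1.]));TILT=frame(-a)
def go(p,Rt,frac=1.):
    o=ctrl.get_obs();R0=R.from_quat(o["ee_rot"])
    d=R0.inv().apply(np.array(p)-o["eef_pos"]);w=(R0.inv()*Rt).as_rotvec()/(np.pi/2)
    print("t",round(o["time"],2),"pos",np.round(o["eef_pos"],4),"q",np.round(o["joint_positions"],2),"F",np.round(o["contact_force"],1),"shift",d.round(4),"turn",w.round(4))
E
python3 - <<'E'
from h import *
go([.464,-.098,.16],DOWN)
E
```

```text
t 1.0 pos [ 0.1998 -0.5392  0.208 ] q [-1.36  0.31  0.05  1.3   0.    1.43] F [ 0.3 -0.1  0.4] shift [ 0.4011 -0.322   0.0479] turn [ 0.0000e+00  1.0000e-04 -1.5997e+00]
```

Emit:
arm_command([
  {"x": 0.05,"y": -0.04,"wz": -0.09},
  {"x": 0.1,"y": -0.08,"wz": -0.18},
  {"x": 0.15,"y": -0.12,"wz": -0.27},
  {"x": 0.2,"y": -0.16,"wz": -0.36},
  {"x": 0.25,"y": -0.2,"wz": -0.45},
  {"x": 0.3,"y": -0.24,"wz": -0.54},
  {"x": 0.35,"y": -0.28,"wz": -0.63},
  {"x": 0.38,"y": -0.305,"wz": -0.72},
  {"x": 0.401,"y": -0.322,"wz": -0.8},
  {"x": 0.401,"y": -0.322,"wz": -0.8},
  {"x": 0.401,"y": -0.322,"wz": -0.8},
  {"x": 0.401,"y": -0.322,"wz": -0.8},
], gripper=60)

```text
validation failed for argument at $.ta...
```

```bash
python3 - <<'E'
from h import *
go([.464,-.098,.16],DOWN)
E
```

```text
t 1.0 pos [ 0.1998 -0.5392  0.208 ] q [-1.36  0.31  0.05  1.3   0.    1.43] F [ 0.3 -0.1  0.4] shift [ 0.4011 -0.322   0.0479] turn [ 0.0000e+00  1.0000e-04 -1.5997e+00]
```

Emit:
arm_command([
  {"x": 0.1,"y": -0.08,"z": 0,"wx": 0,"wy": 0,"wz": -0.18},
  {"x": 0.2,"y": -0.16,"z": 0,"wx": 0,"wy": 0,"wz": -0.36},
  {"x": 0.3,"y": -0.24,"z": 0,"wx": 0,"wy": 0,"wz": -0.54},
  {"x": 0.4,"y": -0.32,"z": 0,"wx": 0,"wy": 0,"wz": -0.8},
  {"x": 0.4,"y": -0.32,"z": 0,"wx": 0,"wy": 0,"wz": -0.8},
  {"x": 0.4,"y": -0.32,"z": 0,"wx": 0,"wy": 0,"wz": -0.8},
  {"x": 0.4,"y": -0.32,"z": 0,"wx": 0,"wy": 0,"wz": -0.8},
  {"x": 0.4,"y": -0.32,"z": 0,"wx": 0,"wy": 0,"wz": -0.8},
  {"x": 0.4,"y": -0.32,"z": 0,"wx": 0,"wy": 0,"wz": -0.8},
  {"x": 0.4,"y": -0.32,"z": 0,"wx": 0,"wy": 0,"wz": -0.8},
  {"x": 0.4,"y": -0.32,"z": 0,"wx": 0,"wy": 0,"wz": -0.8},
  {"x": 0.4,"y": -0.32,"z": 0,"wx": 0,"wy": 0,"wz": -0.8},
], gripper=60)

```text
time: 2.2
eef_pos: [0.4643, -0.0986, 0.2079]
ee_rot: [0.691, 0.723, -0.0, 0.0]
contact_force: [-1.3, -0.1, -0.4]
opening: 0.0602
gripper_force: 0.0
```

```bash
python3 - <<'E'
from h import *
go([.464,-.098,.16],DOWN)
E
```

```text
t 2.2 pos [ 0.4643 -0.0986  0.2079] q [-0.38  0.12 -0.2   1.25 -0.    1.15] F [-1.3 -0.1 -0.4] shift [ 0.0006 -0.0003  0.0479] turn [-1.00e-04  2.00e-04 -7.97e-01]
```

Emit:
arm_command([
  {"x": 0,"y": 0,"z": 0.01,"wx": 0,"wy": 0,"wz": -0.797},
  {"x": 0,"y": 0,"z": 0.02,"wx": 0,"wy": 0,"wz": -0.797},
  {"x": 0,"y": 0,"z": 0.03,"wx": 0,"wy": 0,"wz": -0.797},
  {"x": 0,"y": 0,"z": 0.03,"wx": 0,"wy": 0,"wz": -0.797},
  {"x": 0,"y": 0,"z": 0.03,"wx": 0,"wy": 0,"wz": -0.797},
  {"x": 0,"y": 0,"z": 0.03,"wx": 0,"wy": 0,"wz": -0.797},
  {"x": 0,"y": 0,"z": 0.03,"wx": 0,"wy": 0,"wz": -0.797},
  {"x": 0,"y": 0,"z": 0.03,"wx": 0,"wy": 0,"wz": -0.797},
  {"x": 0,"y": 0,"z": 0.03,"wx": 0,"wy": 0,"wz": -0.797},
  {"x": 0,"y": 0,"z": 0.03,"wx": 0,"wy": 0,"wz": -0.797},
  {"x": 0,"y": 0,"z": 0.03,"wx": 0,"wy": 0,"wz": -0.797},
])

```text
time: 3.3
eef_pos: [0.4632, -0.1014, 0.1779]
ee_rot: [0.14, 0.99, -0.0, -0.0]
contact_force: [0.6, -0.4, -0.5]
opening: 0.0595
gripper_force: 0.0
```

```bash
python3 - <<'E'
from h import *
go([.464,-.098,.16],DOWN)
i=ctrl.camera_info("wrist")
im=ctrl.grab_frame("wrist");cv2.imwrite("pics/w1.png",im[:,:,::-1])
for d in ctrl.mark_of("spent_a_mid","wrist"): print(d,onz("wrist",d["xy"],.0475,i))
for d in ctrl.search_frame("spent_a_mid","wrist"): print(d)
go([.464,-.098,.16],DOWN)
import json;json.dump({k:np.array(v).tolist() for k,v in i.items()},open("w1.json","w"))
E
```

```text
t 3.3 pos [ 0.4632 -0.1014  0.1779] q [-0.38  0.13 -0.26  1.18 -0.   -0.1 ] F [ 0.6 -0.4 -0.5] shift [0.0002 0.0035 0.0179] turn [-0.0002 -0.     -0.0049]
{'xy': [113.7, 223.7], 'conf': 0.63} [ 0.46540119 -0.27056908  0.0475    ]
{'rect': [77.1, 198.3, 65.6, 58.6], 'conf': 0.63}
t 3.45 pos [ 0.4635 -0.1007  0.1779] q [-0.38  0.13 -0.26  1.18 -0.   -0.1 ] F [0.1 0.1 0.4] shift [0.0003 0.0028 0.0179] turn [-0.0001  0.     -0.0037]
```

View pics/w1.png

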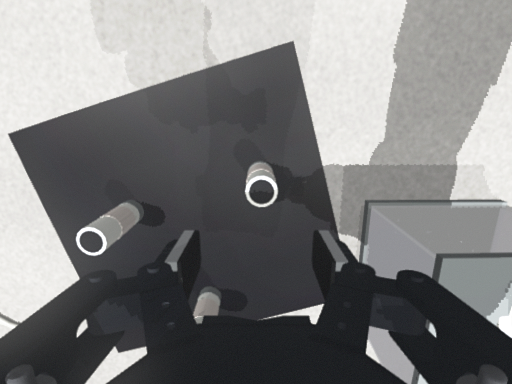

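The wrist view shows the near stick's mouth at (261,191), between the fingers, and the far one at (92,241).

```bash
python3 - <<'E'
from h import *
import json;i=json.load(open("w1.json"))
print(onz("wrist",(261,191),.095,i),onz("wrist",(92,241),.095,i))
im=cv2.imread("pics/w1.png");g=cv2.cvtColor(im[150:270],6)
for cx,cy in((261,191),(92,241)):
    c=im[cy-25:cy+25,cx-25:cx+25];m=(cv2.cvtColor(c,6)>215).astype(np.uint8)
    p=cv2.findNonZero(m);print(cv2.minEnclosingCircle(p),(cx-25,cy-25))
E
```

```text
[ 0.46313539 -0.09643241  0.095     ] [ 0.46568946 -0.26870349  0.095     ]
((24.0, 22.0), 18.43918800354004) (236, 166)
((20.5, 24.5), 31.945363998413086) (67, 216)
```

Emit:
arm_command([
  {"x": 0,"y": 0.001,"z": 0.02,"wx": 0,"wy": 0,"wz": 0},
  {"x": 0,"y": 0.001,"z": 0.04,"wx": 0,"wy": 0,"wz": 0},
  {"x": 0,"y": 0.001,"z": 0.06,"wx": 0,"wy": 0,"wz": 0},
  {"x": 0,"y": 0.001,"z": 0.08,"wx": 0,"wy": 0,"wz": 0},
  {"x": 0,"y": 0.001,"z": 0.095,"wx": 0,"wy": 0,"wz": 0},
  {"x": 0,"y": 0.001,"z": 0.105,"wx": 0,"wy": 0,"wz": 0},
  {"x": 0,"y": 0.001,"z": 0.105,"wx": 0,"wy": 0,"wz": 0},
  {"x": 0,"y": 0.001,"z": 0.105,"wx": 0,"wy": 0,"wz": 0},
])

```text
time: 4.25
eef_pos: [0.4641, -0.0993, 0.0732]
ee_rot: [0.139, 0.99, -0.0, 0.0]
contact_force: [0.2, -0.0, -0.2]
opening: 0.06
gripper_force: 0.0
```

Emit:
arm_command([
  {"x": 0,"y": 0,"z": 0,"wx": 0,"wy": 0,"wz": 0},
  {"x": 0,"y": 0,"z": 0,"wx": 0,"wy": 0,"wz": 0},
  {"x": 0,"y": 0,"z": 0,"wx": 0,"wy": 0,"wz": 0},
  {"x": 0,"y": 0,"z": 0,"wx": 0,"wy": 0,"wz": 0},
  {"x": 0,"y": 0,"z": 0,"wx": 0,"wy": 0,"wz": 0},
  {"x": 0,"y": 0,"z": 0,"wx": 0,"wy": 0,"wz": 0},
], gripper=0, newtons=30)

```text
time: 4.85
eef_pos: [0.464, -0.0993, 0.0729]
ee_rot: [0.139, 0.99, -0.0, 0.0]
contact_force: [0.2, -0.9, -0.8]
opening: -0.0004
gripper_force: 0.0
```

```bash
python3 - <<'E'
from h import *
go([.464,-.097,.26],DOWN)
E
```

```text
t 4.85 pos [ 0.464  -0.0993  0.0729] q [-0.38  0.21 -0.44  0.92 -0.   -0.1 ] F [ 0.2 -0.9 -0.8] shift [ 0.0006  0.0022 -0.1871] turn [-0.0001  0.0001 -0.0027]
```

```bash
python3 - <<'E'
from h import *
s=ctrl.grab_frame("side");t=ctrl.grab_frame("top")
a=cv2.resize(s[110:250,220:360],(400,400));b=cv2.resize(t[200:340,230:370],(400,400))
cv2.imwrite("pics/d.png",np.hstack([a,b])[:,:,::-1])
E
```

```text
(no output)
```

View pics/d.png

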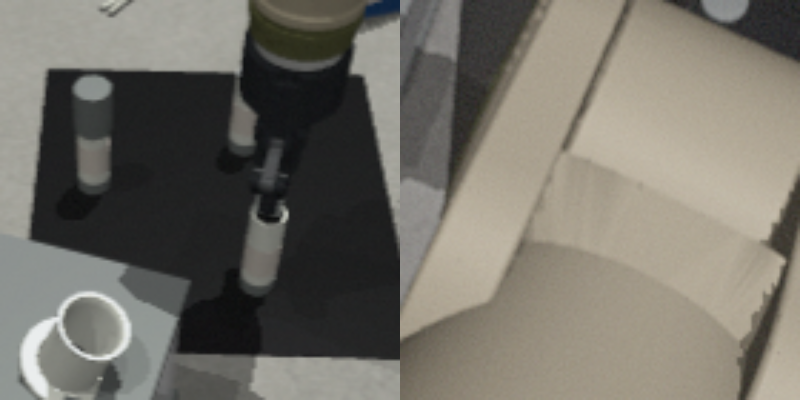

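The side crop (left) shows the near stick unmoved, with the fingers closed at or behind its mouth at crop (268,210). The top view is blocked by the arm. I'll check with the wrist camera.

```bash
python3 - <<'E'
from h import *
i=ctrl.camera_info("side")
for z in(.073,.095,.11): print(z,cv2.projectPoints(np.array([[.464,-.0993,z]]),cv2.Rodrigues(np.array(i["R"]))[0],np.array(i["t"]),np.array(i["K"]),np.array(i["D"]))[0].ravel().round(1))
w=ctrl.grab_frame("wrist");s=ctrl.grab_frame("side")
a=cv2.resize(w,(480,360));b=cv2.resize(s[155:225,290:340],(260,364),interpolation=cv2.INTER_CUBIC)[:360]
cv2.imwrite("pics/e.png",np.hstack([a,b])[:,:,::-1])
E
```

```text
0.073 [312.1 189.8]
0.095 [313.2 183.7]
0.11 [314.  179.4]
```

View pics/e.png

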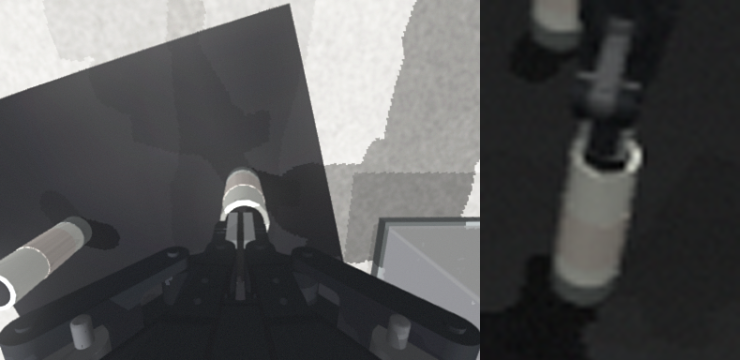

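The wrist crop shows the closed fingers sitting in the stick's mouth; the stick still stands, so the grip was too high to catch it. I'll lift, open and grip lower.

Emit:
arm_command([
  {"x": 0,"y": 0,"z": -0.02,"wx": 0,"wy": 0,"wz": 0},
  {"x": 0,"y": 0.001,"z": -0.04,"wx": 0,"wy": 0,"wz": 0},
  {"x": 0,"y": 0.001,"z": -0.05,"wx": 0,"wy": 0,"wz": 0},
  {"x": 0,"y": 0.001,"z": -0.05,"wx": 0,"wy": 0,"wz": 0},
])

```text
time: 5.45
eef_pos: [0.4654, -0.0988, 0.1242]
ee_rot: [0.139, 0.99, -0.0, 0.001]
contact_force: [0.5, 0.4, 0.2]
opening: 0.0002
gripper_force: 0.0
```

Emit:
arm_command([
  {"x": 0,"y": 0,"z": 0,"wx": 0,"wy": 0,"wz": 0},
  {"x": 0,"y": 0,"z": 0,"wx": 0,"wy": 0,"wz": 0},
  {"x": 0,"y": 0,"z": 0,"wx": 0,"wy": 0,"wz": 0},
  {"x": 0,"y": 0,"z": 0,"wx": 0,"wy": 0,"wz": 0},
  {"x": 0,"y": 0,"z": 0,"wx": 0,"wy": 0,"wz": 0},
], gripper=60)

```text
time: 5.95
eef_pos: [0.464, -0.0982, 0.1225]
ee_rot: [0.139, 0.99, 0.0, -0.0]
contact_force: [-1.1, 0.1, -0.9]
opening: 0.0601
gripper_force: 0.0
```

```bash
python3 - <<'E'
from h import *
go([.464,-.097,.052],DOWN)
i=ctrl.camera_info("wrist");w=ctrl.grab_frame("wrist")
ctrl.get_obs()
for d in ctrl.mark_of("spent_a_mid","wrist"): print(d,onz("wrist",d["xy"],.0475,i))
i2=ctrl.camera_info("wrist")
cv2.imwrite("pics/f.png",w[:,:,::-1])
E
```

```text
t 5.95 pos [ 0.464  -0.0982  0.1225] q [-0.38  0.17 -0.36  1.04 -0.   -0.1 ] F [-1.1  0.1 -0.9] shift [0.0003 0.0012 0.0705] turn [-0.     -0.0004 -0.0027]
{'xy': [82.6, 242.7], 'conf': 0.86} [ 0.46407236 -0.26905893  0.0475    ]
```

View pics/f.png

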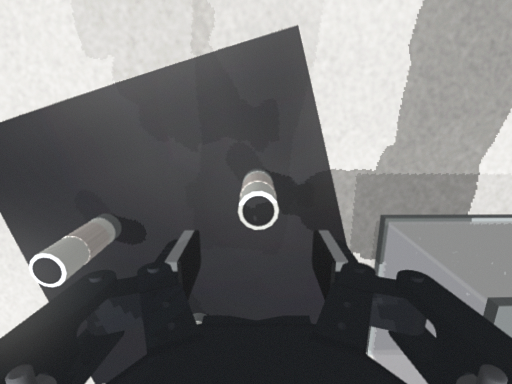

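The near stick stands unmoved with its mouth at (259,210), and the finger tips are at about (185,235) and (322,235).

```bash
python3 - <<'E'
from h import *
i=ctrl.camera_info("wrist");o=ctrl.get_obs();R0=R.from_quat(o["ee_rot"])
print("stick",onz("wrist",(259,210),.095,i),o["eef_pos"])
pr=lambda P:cv2.projectPoints(np.array([P]),cv2.Rodrigues(np.array(i["R"]))[0],np.array(i["t"]),np.array(i["K"]),np.array(i["D"]))[0].ravel().round(1)
for l in([0,0,0],[0,0,.02],[0,0,-.019],[0,.03,-.006],[.011,.03,-.006],[-.011,.03,-.006],[.011,.03,-.025],[-.011,.03,-.025],[-.011,-.03,-.006]): print(l,pr(o["eef_pos"]+R0.apply(l)))
Rc=np.array(i["R"]);print(R0.inv().apply(-Rc.T@np.array(i["t"]).ravel()-o["eef_pos"]),R0.inv().apply(Rc[2]))
E
```

```text
stick [ 0.46352988 -0.09563036  0.095     ] [ 0.46412802 -0.09827319  0.12270233]
[0, 0, 0] [255.7 225.6]
[0, 0, 0.02] [255.7 215.2]
[0, 0, -0.019] [255.7 237.9]
[0, 0.03, -0.006] [304.4 229.2]
[0.011, 0.03, -0.006] [305.2 212.2]
[-0.011, 0.03, -0.006] [303.6 245.5]
[0.011, 0.03, -0.025] [311.2 223.5]
[-0.011, 0.03, -0.025] [309.1 260.3]
[-0.011, -0.03, -0.006] [207.8 245.6]
[ 6.56936347e-02  1.46386685e-04 -1.67094503e-01] [-2.60225275e-01  1.00363878e-04  9.65547925e-01]
```

Emit:
arm_command([
  {"x": 0,"y": 0.001,"z": 0.02,"wx": 0,"wy": 0,"wz": 0},
  {"x": 0,"y": 0.001,"z": 0.04,"wx": 0,"wy": 0,"wz": 0},
  {"x": 0,"y": 0.001,"z": 0.06,"wx": 0,"wy": 0,"wz": 0},
  {"x": 0,"y": 0.001,"z": 0.077,"wx": 0,"wy": 0,"wz": 0},
  {"x": 0,"y": 0.001,"z": 0.077,"wx": 0,"wy": 0,"wz": 0},
  {"x": 0,"y": 0.001,"z": 0.077,"wx": 0,"wy": 0,"wz": 0},
])

```text
time: 6.65
eef_pos: [0.4644, -0.0973, 0.046]
ee_rot: [0.139, 0.99, 0.0, -0.0]
contact_force: [0.2, 0.5, 0.5]
opening: 0.0599
gripper_force: 0.0
```

Emit:
arm_command([
  {"x": 0,"y": 0,"z": 0,"wx": 0,"wy": 0,"wz": 0},
  {"x": 0,"y": 0,"z": 0,"wx": 0,"wy": 0,"wz": 0},
  {"x": 0,"y": 0,"z": 0,"wx": 0,"wy": 0,"wz": 0},
  {"x": 0,"y": 0,"z": 0,"wx": 0,"wy": 0,"wz": 0},
  {"x": 0,"y": 0,"z": 0,"wx": 0,"wy": 0,"wz": 0},
  {"x": 0,"y": 0,"z": 0,"wx": 0,"wy": 0,"wz": 0},
], gripper=10, newtons=30)

```text
time: 7.25
eef_pos: [0.4655, -0.0976, 0.047]
ee_rot: [0.139, 0.99, -0.0, 0.001]
contact_force: [0.1, 0.6, 6.2]
opening: 0.0287
gripper_force: 29.5
```

```bash
python3 - <<'E'
from h import *
go([.464,-.097,.26],DOWN)
i=ctrl.camera_info("wrist");w=ctrl.grab_frame("wrist");o=ctrl.get_obs();R0=R.from_quat(o["ee_rot"])
s=ctrl.grab_frame("side")
cv2.imwrite("pics/g.png",np.hstack([cv2.resize(w,(480,360)),cv2.resize(s[155:225,290:340],(260,364),interpolation=cv2.INTER_CUBIC)[:360]])[:,:,::-1])
E
```

```text
t 7.25 pos [ 0.4655 -0.0976  0.047 ] q [-0.38  0.24 -0.48  0.85  0.   -0.1 ] F [0.1 0.6 6.2] shift [ 1.10e-03  2.00e-04 -2.13e-01] turn [-0.0001  0.0015 -0.0026]
```

View pics/g.png

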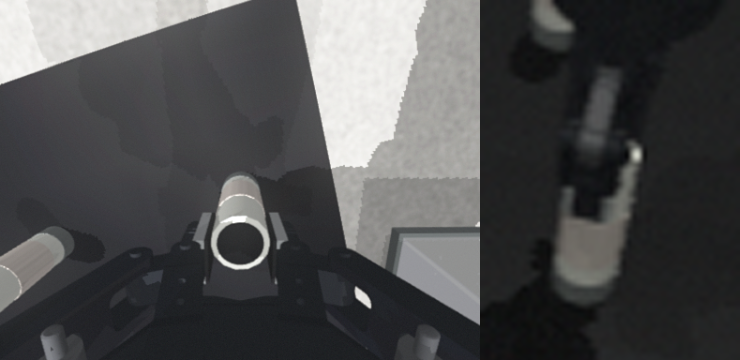

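The stick is now held between the fingers with its mouth flush and centred (opening 28.7 mm). Next I lift it and carry it to the neck.

```bash
python3 - <<'E'
from h import *
go(M+a*.09,TILT)
E
```

```text
t 7.35 pos [ 0.4655 -0.0976  0.047 ] q [-0.38  0.24 -0.48  0.85  0.   -0.1 ] F [0.2 0.4 5.3] shift [-0.0419  0.2223 -0.2445] turn [-0.0006 -0.2213 -0.0026]
```

Emit:
arm_command([
  {"x": 0,"y": 0,"z": -0.02,"wx": 0,"wy": 0,"wz": 0},
  {"x": 0,"y": 0,"z": -0.055,"wx": 0,"wy": 0,"wz": 0},
  {"x": 0,"y": 0,"z": -0.095,"wx": 0,"wy": 0,"wz": 0},
  {"x": 0,"y": 0,"z": -0.135,"wx": 0,"wy": 0,"wz": 0},
  {"x": 0,"y": 0.015,"z": -0.175,"wx": 0,"wy": 0,"wz": 0},
  {"x": 0,"y": 0.04,"z": -0.21,"wx": 0,"wy": -0.02,"wz": 0},
  {"x": -0.01,"y": 0.075,"z": -0.235,"wx": 0,"wy": -0.06,"wz": 0},
  {"x": -0.02,"y": 0.11,"z": -0.245,"wx": 0,"wy": -0.1,"wz": 0},
  {"x": -0.03,"y": 0.145,"z": -0.245,"wx": 0,"wy": -0.14,"wz": 0},
  {"x": -0.035,"y": 0.18,"z": -0.245,"wx": 0,"wy": -0.18,"wz": 0},
  {"x": -0.04,"y": 0.205,"z": -0.245,"wx": 0,"wy": -0.22,"wz": 0},
  {"x": -0.042,"y": 0.222,"z": -0.245,"wx": 0,"wy": -0.22,"wz": 0},
])

```text
time: 8.55
eef_pos: [0.5644, 0.1068, 0.2904]
ee_rot: [0.135, 0.976, -0.024, 0.171]
contact_force: [0.4, -0.6, -0.4]
opening: 0.0291
gripper_force: 29.9
```

Emit:
arm_command([
  {"x": 0,"y": 0,"z": 0,"wx": 0,"wy": 0,"wz": 0},
  {"x": 0,"y": 0,"z": 0,"wx": 0,"wy": 0,"wz": 0},
  {"x": 0,"y": 0,"z": 0,"wx": 0,"wy": 0,"wz": 0},
])

```text
time: 8.85
eef_pos: [0.5656, 0.1039, 0.2907]
ee_rot: [0.137, 0.976, -0.024, 0.17]
contact_force: [-0.1, -0.4, -0.5]
opening: 0.0289
gripper_force: 29.9
```

```bash
python3 - <<'E'
from h import *
go(M+a*.09,TILT)
ctrl.get_obs()
s=ctrl.grab_frame("side");t=ctrl.grab_frame("top");w=ctrl.grab_frame("wrist")
cv2.imwrite("pics/h.png",np.hstack([cv2.resize(s[120:280,180:340],(400,400)),cv2.resize(w,(400,300))[:, :][np.r_[0:300,[299]*100]]])[:,:,::-1])
for n in("side0","wrist0"):pass
cv2.imwrite("pics/side1.png",s[:,:,::-1]);cv2.imwrite("pics/w2.png",w[:,:,::-1])
E
```

```text
t 8.85 pos [0.5656 0.1039 0.2907] q [ 0.12  0.03 -0.16  1.06 -0.13  0.37] F [-0.1 -0.4 -0.5] shift [-0.0006  0.0011 -0.0007] turn [-0.0014 -0.0032 -0.0029]
```

View pics/h.png

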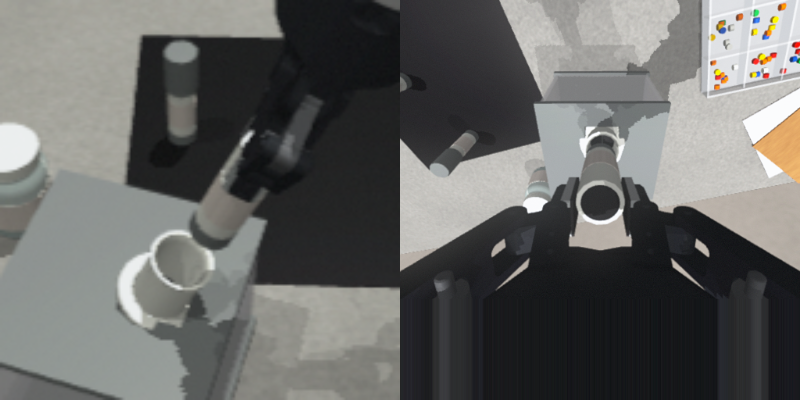

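The side crop shows the stick above the neck, foot at (264,213) and neck mouth at (253,223) in full-frame pixels. The wrist view shows the stick in line with the neck in tool y. I check this numerically.

```bash
python3 - <<'E'
from h import *
o=ctrl.get_obs();R0=R.from_quat(o["ee_rot"]);z=R0.apply([0,0,1])
def pr(c,P):
    i=ctrl.camera_info(c);return cv2.projectPoints(np.array([P]),cv2.Rodrigues(np.array(i["R"]))[0],np.array(i["t"]),np.array(i["K"]),np.array(i["D"]))[0].ravel().round(1)
for n,P in(("foot",o["eef_pos"]+z*.046),("top",o["eef_pos"]-z*.049),("mouth",M),("flange",M-a*.053)): print(n,P.round(3),pr("side",P),pr("wrist",P))
for c in("side","wrist"):
  for q in("neck_mouth","spent_a_mid"): print(c,q,[(round(d["conf"],2),np.round(d["xy"],1)) for d in ctrl.mark_of(q,c)])
print(pr("side",o["eef_pos"]-z*.0015),pr("wrist",o["eef_pos"]-z*.0015))
go(M+a*.09,TILT)
E
```

```text
foot [0.581 0.099 0.248] [262.3 211.1] [255.8 203.9]
top [0.55  0.108 0.337] [284.2 179.2] [255.7 263.5]
mouth [0.596 0.096 0.207] [253.5 223.6] [257.4 191.1]
flange [0.613 0.092 0.157] [244.4 236.5] [257.3 179.6]
side neck_mouth [(0.89, array([252.8, 226.1])), (0.59, array([232.9, 268.6]))]
side spent_a_mid []
wrist neck_mouth []
wrist spent_a_mid []
[272.5 196.2] [255.1 226.1]
t 9.2 pos [0.5659 0.1041 0.2909] q [ 0.12  0.03 -0.16  1.06 -0.13  0.37] F [ 0.3 -0.7 -1. ] shift [-0.0004  0.0008 -0.0006] turn [-0.0012 -0.0028 -0.003 ]
```

Emit:
arm_command([
  {"x": 0,"y": 0.001,"z": 0.015,"wx": 0,"wy": 0,"wz": 0},
  {"x": 0,"y": 0.001,"z": 0.03,"wx": 0,"wy": 0,"wz": 0},
  {"x": 0,"y": 0.001,"z": 0.04,"wx": 0,"wy": 0,"wz": 0},
  {"x": 0,"y": 0.001,"z": 0.05,"wx": 0,"wy": 0,"wz": 0},
  {"x": 0,"y": 0.001,"z": 0.055,"wx": 0,"wy": 0,"wz": 0},
  {"x": 0,"y": 0.001,"z": 0.06,"wx": 0,"wy": 0,"wz": 0},
  {"x": 0,"y": 0.001,"z": 0.06,"wx": 0,"wy": 0,"wz": 0},
  {"x": 0,"y": 0.001,"z": 0.06,"wx": 0,"wy": 0,"wz": 0},
])

```text
time: 10.0
eef_pos: [0.586, 0.0999, 0.2348]
ee_rot: [0.137, 0.976, -0.024, 0.171]
contact_force: [1.1, -0.6, -1.0]
opening: 0.0288
gripper_force: 30.2
```

```bash
python3 - <<'E'
from h import *
go(M-a*.004,TILT)
s=ctrl.grab_frame("side");cv2.imwrite("pics/side2.png",s[:,:,::-1])
E
```

```text
t 10.0 pos [0.586  0.0999 0.2348] q [ 0.1   0.08 -0.25  0.92 -0.13  0.36] F [ 1.1 -0.6 -1. ] shift [-0.0005 -0.0005  0.0337] turn [-0.001  -0.0024 -0.0026]
```

Emit:
arm_command([
  {"x": 0,"y": 0,"z": 0.006,"wx": 0,"wy": 0,"wz": 0},
  {"x": 0,"y": 0,"z": 0.012,"wx": 0,"wy": 0,"wz": 0},
  {"x": 0,"y": 0,"z": 0.018,"wx": 0,"wy": 0,"wz": 0},
  {"x": 0,"y": 0,"z": 0.024,"wx": 0,"wy": 0,"wz": 0},
  {"x": 0,"y": 0,"z": 0.029,"wx": 0,"wy": 0,"wz": 0},
  {"x": 0,"y": 0,"z": 0.034,"wx": 0,"wy": 0,"wz": 0},
  {"x": 0,"y": 0,"z": 0.034,"wx": 0,"wy": 0,"wz": 0},
])

```text
time: 10.75
eef_pos: [0.5973, 0.0966, 0.2019]
ee_rot: [0.137, 0.976, -0.024, 0.17]
contact_force: [4.8, -0.7, -0.7]
opening: 0.0289
gripper_force: 30.2
```

```bash
python3 - <<'E'
from h import *
go(M-a*.004,TILT)
s=ctrl.grab_frame("side");w=ctrl.grab_frame("wrist");cv2.imwrite("pics/i.png",np.hstack([cv2.resize(s[150:270,200:320],(400,400)),cv2.resize(w,(400,300))[np.r_[0:300,[299]*100]]])[:,:,::-1])
E
```

```text
t 10.75 pos [0.5973 0.0966 0.2019] q [ 0.09  0.11 -0.29  0.85 -0.12  0.35] F [ 4.8 -0.7 -0.7] shift [-0.0006 -0.0004 -0.0012] turn [-0.0011 -0.0026 -0.0027]
```

View pics/i.png

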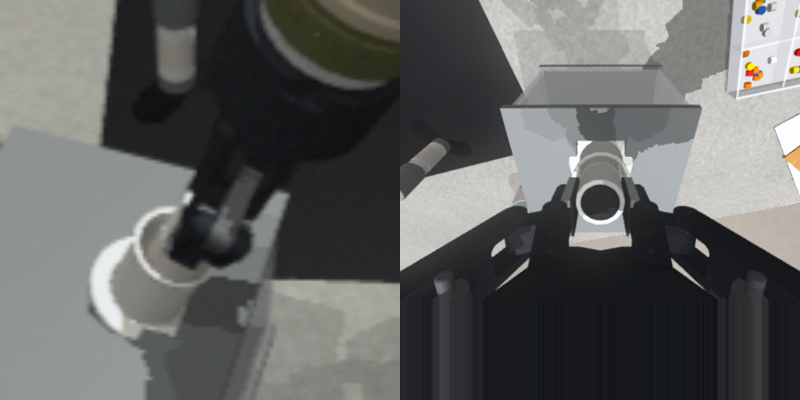

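The side crop shows the stick well inside the neck with the fingers just above the rim. I release it onto the flaps, back off along the axis and close to a rim-pushing width.

Emit:
arm_command([
  {"x": -0.001,"y": 0,"z": 0,"wx": 0,"wy": 0,"wz": 0},
  {"x": -0.001,"y": 0,"z": 0,"wx": 0,"wy": 0,"wz": 0},
  {"x": -0.001,"y": 0,"z": 0,"wx": 0,"wy": 0,"wz": 0},
])

```text
time: 11.15
eef_pos: [0.5974, 0.0965, 0.2025]
ee_rot: [0.137, 0.976, -0.024, 0.17]
contact_force: [3.3, -2.0, -1.5]
opening: 0.0291
gripper_force: 30.2
```

Emit:
arm_command([
  {"x": 0,"y": 0,"z": 0,"wx": 0,"wy": 0,"wz": 0},
  {"x": 0,"y": 0,"z": 0,"wx": 0,"wy": 0,"wz": 0},
  {"x": 0,"y": 0,"z": 0,"wx": 0,"wy": 0,"wz": 0},
  {"x": 0,"y": 0,"z": -0.02,"wx": 0,"wy": 0,"wz": 0},
  {"x": 0,"y": 0,"z": -0.04,"wx": 0,"wy": 0,"wz": 0},
  {"x": 0,"y": 0,"z": -0.065,"wx": 0,"wy": 0,"wz": 0},
  {"x": 0,"y": 0,"z": -0.065,"wx": 0,"wy": 0,"wz": 0},
], gripper=50)

```text
time: 11.85
eef_pos: [0.5775, 0.1032, 0.2678]
ee_rot: [0.136, 0.975, -0.023, 0.173]
contact_force: [1.0, -0.4, 0.5]
opening: 0.05
gripper_force: 0.0
```

Emit:
arm_command([
  {"x": 0,"y": 0,"z": 0,"wx": 0,"wy": 0,"wz": 0},
  {"x": 0,"y": 0,"z": 0,"wx": 0,"wy": 0,"wz": 0},
  {"x": 0,"y": 0,"z": 0,"wx": 0,"wy": 0,"wz": 0},
  {"x": 0,"y": 0,"z": 0,"wx": 0,"wy": 0,"wz": 0},
], gripper=22)

```text
time: 12.25
eef_pos: [0.5761, 0.1025, 0.2627]
ee_rot: [0.137, 0.976, -0.024, 0.169]
contact_force: [-0.7, -1.2, -0.6]
opening: 0.0222
gripper_force: 0.0
```

```bash
python3 - <<'E'
from h import *
i=ctrl.camera_info("wrist");go(M+a*.05,TILT)
w=ctrl.grab_frame("wrist");s=ctrl.grab_frame("side")
o=ctrl.get_obs();R0=R.from_quat(o["ee_rot"])
for c in("wrist","side"):print(c,[(round(d["conf"],2),np.round(d["rect"],1)) for d in ctrl.search_frame("spent_a_mid",c)])
pr=lambda P,i:cv2.projectPoints(np.array([P]),cv2.Rodrigues(np.array(i["R"]))[0],np.array(i["t"]),np.array(i["K"]),np.array(i["D"]))[0].ravel().round(1)
for h in(.036,.045,.05): print(h,"wrist",pr(M+a*h,i),"left",pr(M+a*h-yy*.015,i),"side",pr(M+a*h,ctrl.camera_info("side")))
def asc(g,st): print("\n".join("".join(" .:-=+*#%@"[min(9,v//26)] for v in r) for r in g[::st[0],::st[1]]))
asc(cv2.cvtColor(w,7)[180:300,190:325],(3,1+1))
E
```

```text
t 12.25 pos [0.5761 0.1025 0.2627] q [ 0.11  0.06 -0.2   0.99 -0.13  0.37] F [-0.7 -1.2 -0.6] shift [-0.0005 -0.0003  0.0094] turn [-0.0014 -0.004  -0.0025]
wrist []
side []
0.036 wrist [255.4 213.9] left [234.4 214. ] side [260.3 213.7]
0.045 wrist [255.3 218.1] left [233.4 218.2] side [262.1 211.1]
0.05 wrist [255.3 220.6] left [232.9 220.7] side [263.2 209.7]
*********************+@@=#@@%*+========+*#*=##======****************
******************#@@%@%@@#==*+==========+%%*%#*#+==****************
******************@@@@@@%+===============-+#%%%%%#=*****************
******************@@@@@@+=*================+*%%%%%******************
******************@@@@@*=+====+*****+=====+=+#%%%%******************
******************%@@@%+++=+*%%%###%%%%*==+==+%@@*******************
*******************@@@*+==@@@*:::::::=#%#==+=#@@@*******************
*******************#@@*=+@@%:::::::::::=@@#++#@@#*******************
********************@@++@@%:-:::::::::::-@@**#@@********************
********************%@%*@@----:::::::::::*@%*%@%********************
*********************@@%@%:----::::::::::-@@#
[... 1324 characters left out ...]
........*#
...................:..:#####################:.......................
......................-#####################-.......................
...................:..=#####################=.......................
......................+#####################+.......................
......................*#####################*.......................
.....................:#################*#****:......................
.....................-########**#************:......................
.....................=*#*********************=......................
.....................=***********************+................... ..
..................-:.+************************::-................. .
```

The wrist picture printed as text shows the stick's ring centred near (257,212), as predicted for 36 mm out, with the finger tips either side at columns 236 and 276. I push in gently.

Emit:
arm_command([
  {"x": 0,"y": 0,"z": 0.008,"wx": 0,"wy": 0,"wz": 0},
  {"x": 0,"y": 0,"z": 0.016,"wx": 0,"wy": 0,"wz": 0},
  {"x": 0,"y": 0,"z": 0.021,"wx": 0,"wy": 0,"wz": 0},
  {"x": 0,"y": 0,"z": 0.023,"wx": 0,"wy": 0,"wz": 0},
  {"x": 0,"y": 0,"z": 0.025,"wx": 0,"wy": 0,"wz": 0},
  {"x": 0,"y": 0,"z": 0.027,"wx": 0,"wy": 0,"wz": 0},
  {"x": 0,"y": 0,"z": 0.028,"wx": 0,"wy": 0,"wz": 0},
  {"x": 0,"y": 0,"z": 0.029,"wx": 0,"wy": 0,"wz": 0},
  {"x": 0,"y": 0,"z": 0.03,"wx": 0,"wy": 0,"wz": 0},
])

```text
time: 13.35
eef_pos: [0.5863, 0.0999, 0.2358]
ee_rot: [0.137, 0.976, -0.024, 0.17]
contact_force: [0.1, 0.1, -0.0]
opening: 0.022
gripper_force: 0.0
```

Emit:
arm_command([
  {"x": 0,"y": 0,"z": 0.001,"wx": 0,"wy": 0,"wz": 0},
  {"x": 0,"y": 0,"z": 0.002,"wx": 0,"wy": 0,"wz": 0},
  {"x": 0,"y": 0,"z": 0.003,"wx": 0,"wy": 0,"wz": 0},
  {"x": 0,"y": 0,"z": 0.004,"wx": 0,"wy": 0,"wz": 0},
  {"x": 0,"y": 0,"z": 0.005,"wx": 0,"wy": 0,"wz": 0},
])

```text
time: 13.85
eef_pos: [0.5879, 0.0993, 0.2309]
ee_rot: [0.137, 0.976, -0.024, 0.17]
contact_force: [-0.5, -0.1, 0.1]
opening: 0.0219
gripper_force: 0.0
```

Emit:
arm_command([
  {"x": 0,"y": 0,"z": 0.001,"wx": 0,"wy": 0,"wz": 0},
  {"x": 0,"y": 0,"z": 0.002,"wx": 0,"wy": 0,"wz": 0},
  {"x": 0,"y": 0,"z": 0.003,"wx": 0,"wy": 0,"wz": 0},
  {"x": 0,"y": 0,"z": 0.004,"wx": 0,"wy": 0,"wz": 0},
  {"x": 0,"y": 0,"z": 0.005,"wx": 0,"wy": 0,"wz": 0},
])

```text
time: 14.35
eef_pos: [0.5895, 0.0989, 0.2262]
ee_rot: [0.137, 0.976, -0.024, 0.17]
contact_force: [-1.2, 0.5, 0.3]
opening: 0.0221
gripper_force: 0.0
```

Emit:
arm_command([
  {"x": 0,"y": 0,"z": 0.001,"wx": 0,"wy": 0,"wz": 0},
  {"x": 0,"y": 0,"z": 0.002,"wx": 0,"wy": 0,"wz": 0},
  {"x": 0,"y": 0,"z": 0.003,"wx": 0,"wy": 0,"wz": 0},
  {"x": 0,"y": 0,"z": 0.004,"wx": 0,"wy": 0,"wz": 0},
  {"x": 0,"y": 0,"z": 0.005,"wx": 0,"wy": 0,"wz": 0},
])

```text
time: 14.85
eef_pos: [0.5912, 0.0984, 0.2215]
ee_rot: [0.137, 0.976, -0.024, 0.17]
contact_force: [-1.1, -0.3, -0.4]
opening: 0.0222
gripper_force: 0.0
```

```bash
cat >> h.py <<'E'
def asc(g,a=3,b=2): print("\n".join("".join(" .:-=+*#%@"[min(9,v//26)] for v in r) for r in g[::a,::b]))
E
python3 - <<'E'
from h import *
go(M,TILT)
w=ctrl.grab_frame("wrist");asc(cv2.cvtColor(w,7)[175:260,200:315])
s=ctrl.grab_frame("side");print();asc(cv2.cvtColor(s,7)[185:250,225:300],2,1)
E
```

```text
t 14.85 pos [0.5912 0.0984 0.2215] q [ 0.1   0.09 -0.26  0.89 -0.13  0.36] F [-1.1 -0.3 -0.4] shift [ 0.     -0.0005  0.0154] turn [-0.001  -0.0028 -0.0025]
************+*-@@@@@@@@%+========++***###%*-==============
**************=@@@@@@%==============+*###%*==============*
**************=@@@@%==================*####=========++==**
**************=@@@#====================*##*========*******
**************=@@*=====+*********++=====#%*=======********
**************+@@+==*****+++++++++**#*==+%#=======+*******
**********#%%%@@#=***+==============*##*=*%*##*===********
**********@@@@@@***+====+======++====+*###%%%%%*=*********
**********@@@@@@@++====================+##%%%%%***********
**********@@@@@@%+=====================++*##%%%%**********
**********%@@@@@+=++===================+=+##@@@#**********
***********@@@@#+=+====================+==*#%@%***********
***********%@@%+=*======+******++======++=+#@@%***********
************@@%+=+===+*#######*****+===++=+%@@************
************@@%+===+####+-::::::=+***+==++*@@@************
************@@#+==*##*-::::::::::::+**+=+*#@@@************
[... 2576 characters left out ...]
................
++#@@@@%*+++++++=====*%%#+==------=+++===============---::::::::...........
++#@@@@%*++++++++========*%%*+*+++==================--==+******************
++#%@@@%*++++++================--:-=-::::::::::-====-====+*****************
++*%@@@@%*+++++==============---:::::::::::::::::::-====+++++++************
+==*%@@@@%*++===============---::::::::::::::::::::-====+++++++++++++++++**
+=:=#%@@@@%#==============-----:::::::::::::::::::-=====+++++++++++++++++++
+++=-+#%@@@%**+=========---==-:::::::::::::----:::-=====+++++++++++++++++++
+++++==*%@@%******++=========---::::::::::----:==--======++++++++++++++++++
+++++++===*#*****=---==+++++------:----:--:-----------=+==+++++++++++++++++
```

Emit:
arm_command([
  {"x": 0,"y": 0,"z": 0.001,"wx": 0,"wy": 0,"wz": 0},
  {"x": 0,"y": 0,"z": 0.002,"wx": 0,"wy": 0,"wz": 0},
  {"x": 0,"y": 0,"z": 0.003,"wx": 0,"wy": 0,"wz": 0},
  {"x": 0,"y": 0,"z": 0.004,"wx": 0,"wy": 0,"wz": 0},
  {"x": 0,"y": 0,"z": 0.005,"wx": 0,"wy": 0,"wz": 0},
])

```text
time: 15.45
eef_pos: [0.5931, 0.098, 0.2174]
ee_rot: [0.137, 0.976, -0.024, 0.171]
contact_force: [-1.8, -0.1, 3.3]
opening: 0.0222
gripper_force: 1.6
```

Emit:
arm_command([
  {"x": 0,"y": 0,"z": 0.001,"wx": 0,"wy": 0,"wz": 0},
  {"x": 0,"y": 0,"z": 0.002,"wx": 0,"wy": 0,"wz": 0},
  {"x": 0,"y": 0,"z": 0.003,"wx": 0,"wy": 0,"wz": 0},
  {"x": 0,"y": 0,"z": 0.004,"wx": 0,"wy": 0,"wz": 0},
])

```text
time: 15.85
eef_pos: [0.5942, 0.0976, 0.2131]
ee_rot: [0.137, 0.976, -0.024, 0.17]
contact_force: [-0.1, 1.3, 1.9]
opening: 0.022
gripper_force: 1.3
```

Emit:
arm_command([
  {"x": 0,"y": 0,"z": 0.001,"wx": 0,"wy": 0,"wz": 0},
  {"x": 0,"y": 0,"z": 0.002,"wx": 0,"wy": 0,"wz": 0},
  {"x": 0,"y": 0,"z": 0.003,"wx": 0,"wy": 0,"wz": 0},
  {"x": 0,"y": 0,"z": 0.004,"wx": 0,"wy": 0,"wz": 0},
  {"x": 0,"y": 0,"z": 0.005,"wx": 0,"wy": 0,"wz": 0},
  {"x": 0,"y": 0,"z": 0.006,"wx": 0,"wy": 0,"wz": 0},
])

```text
time: 16.45
eef_pos: [0.5959, 0.097, 0.2072]
ee_rot: [0.137, 0.976, -0.024, 0.17]
contact_force: [-0.0, -0.3, 1.2]
opening: 0.0221
gripper_force: 0.4
```

Emit:
arm_command([
  {"x": 0,"y": 0,"z": 0.001,"wx": 0,"wy": 0,"wz": 0},
  {"x": 0,"y": 0,"z": 0.002,"wx": 0,"wy": 0,"wz": 0},
  {"x": 0,"y": 0,"z": 0.003,"wx": 0,"wy": 0,"wz": 0},
  {"x": 0,"y": 0,"z": 0.004,"wx": 0,"wy": 0,"wz": 0},
  {"x": 0,"y": 0,"z": 0.005,"wx": 0,"wy": 0,"wz": 0},
])

```text
time: 16.95
eef_pos: [0.5975, 0.0965, 0.2025]
ee_rot: [0.137, 0.976, -0.024, 0.17]
contact_force: [0.1, 0.2, 0.7]
opening: 0.0218
gripper_force: 0.1
```

```bash
python3 - <<'E'
from h import *
go(M,TILT)
w=ctrl.grab_frame("wrist");asc(cv2.cvtColor(w,7)[175:280,200:315])
E
```

```text
t 16.95 pos [0.5975 0.0965 0.2025] q [ 0.09  0.11 -0.29  0.85 -0.12  0.35] F [0.1 0.2 0.7] shift [-0.0001 -0.0005 -0.0047] turn [-0.0011 -0.003  -0.0025]
*******+++++++++++=---------------------=-=============-==
*********+++++++++++-----------------------======-==-=====
**********+++=@@@@@@@@%+===========+***###%#-=============
**********+++=@@@@@@%================+*###%%-=============
***********+++@@@@%====================+###%-=============
*************=@@@%======================*##%-===========**
************+=@@#=======================-*%%-=========****
*************+@@======+************+======%%=========*****
*********####%@#==+****++========++****+==*%*+++====******
********%@@@@@@*=***+================++**=+%%%%%%+=*******
********%@@@@@@+**+====================+**+%%%%%%+********
********%@@@@@**+=======================+**#%%%%%#********
*********@@@@**+=*=====================+=+*##%@@@*********
*********@@@#*+==+=====+**####**+======++=+*##@@%*********
*********%@%*+++=====*########*****+====++=+*#%@#*********
**********@@@#+====####+-:.....::+***+==++==+###**********
**
[... 418 characters left out ...]
::------....:::::::::::::::::::....------.....-****
**+.:::::-----::..--::.::::::::::::::-+...:-----:.....+***
**:.:.::------....+#-.::::::::::::::=@*....------.....:***
*-.::..:-----:....+%@#:::::::::::::#@@*....:-----:.....-**
+......:--===::...*@@@@%+-:::::-+%@@@@*....:===-::......+*
...........=+-:...=%@@@@@@@@@@@@@@@@@@+....:=-............
...........:+-:...+**#@@@@@@@@@@@@@@#*=....-=.............
...:........:::...+*********#*********+....::.............
.............::...********************+...................
..............:..:*********************:..................
..............:..-*********************-..................
..............:..+*********************=..................
```

Emit:
arm_command([
  {"x": 0,"y": 0,"z": 0.001,"wx": 0,"wy": 0,"wz": 0},
  {"x": 0,"y": 0,"z": 0.002,"wx": 0,"wy": 0,"wz": 0},
  {"x": 0,"y": 0,"z": 0.003,"wx": 0,"wy": 0,"wz": 0},
  {"x": 0,"y": 0,"z": 0.004,"wx": 0,"wy": 0,"wz": 0},
  {"x": 0,"y": 0,"z": 0.004,"wx": 0,"wy": 0,"wz": 0},
])

```text
time: 17.5
eef_pos: [0.5989, 0.0962, 0.1988]
ee_rot: [0.137, 0.976, -0.024, 0.17]
contact_force: [0.5, -0.3, -0.5]
opening: 0.0219
gripper_force: 0.0
```

```bash
python3 - <<'E'
from h import *
go(M,TILT)
w=ctrl.grab_frame("wrist");asc(cv2.cvtColor(w,7)[175:280,200:315])
E
```

```text
t 17.5 pos [0.5989 0.0962 0.1988] q [ 0.09  0.12 -0.29  0.84 -0.12  0.35] F [ 0.5 -0.3 -0.5] shift [-0.0001 -0.0005 -0.0087] turn [-0.0011 -0.003  -0.0025]
******++++++++++==---------------------==-===-======----=-
*******+++++++++++-=--------------------=----=============
*********+++=+@@@@@@@@@%+========++****###%%=-============
**********++=+@@@@@@@*==============++*####%==============
**********++=#@@@@@*===================*###%==============
***********++#@@@@======================*##%=============+
************+*@@%========================*%%===========+**
************++@@+=======**##*****+========%%=========+****
*************%@#====+#######*++++****+====*%+=======******
********%@@@@@@+=+#####*+=::-:::-==++***+==%%%%%%+==+*****
********@@@@@@@+*##*+=:.::::::::::::-=+***=#%%%%%*=*******
********@@@@@@**##+=::::::::-:......::-=+**#@%%%%#********
********@@@@@#*+++-:::::.:::-::........===+*##%%%%********
********#@@@%*+=+==:::::::..=-........:=++=*#%@@@#********
*********@@@**+=====::::::..=-:.....::==++=+##%@%*********
*********%@**++======-:.....=-.....:-===+++=*##@%*********

[... 420 characters left out ...]
::------...-===================-...------:....-****
**+.:::::-----:...-===================-...:-----:.....+***
**:...::------....-==================+-....------.....:***
*=.:...:------....-+++=============++*-....------:.....-**
=......:--===::...+*++++++++++++++++**=....:===-::......+*
........:..-=-:...*@@%*++++++++++++*%@*....:=-............
....:......:+-:...+@@@@@@@%###%%@@@@@@#....-=:............
............:::...+**#@@@@@@@@@@@@@@#*+....::.............
..............:..:**********##********+...................
..............::.:*********************:..................
..............:..-*********************-..................
..............:..=*********************=..................
```

The wrist picture shows the stick gone and the flaps shut, with their slit visible. Now the second stick.

Emit:
arm_command([
  {"x": 0,"y": 0,"z": -0.03,"wx": 0,"wy": 0,"wz": 0},
  {"x": 0,"y": 0,"z": -0.07,"wx": 0,"wy": 0,"wz": 0},
  {"x": 0,"y": 0,"z": -0.1,"wx": 0,"wy": 0,"wz": 0},
  {"x": 0,"y": 0,"z": -0.1,"wx": 0,"wy": 0,"wz": 0},
], gripper=60)

```text
time: 17.95
eef_pos: [0.5681, 0.1062, 0.299]
ee_rot: [0.136, 0.975, -0.023, 0.175]
contact_force: [0.9, -0.0, 0.9]
opening: 0.0604
gripper_force: 0.0
```

```bash
python3 - <<'E'
from h import *
go([.465,-.269,.16],DOWN)
E
```

```text
t 17.95 pos [0.5681 0.1062 0.299 ] q [ 0.12  0.03 -0.15  1.07 -0.13  0.38] F [ 0.9 -0.   0.9] shift [ 0.0443 -0.3895  0.1304] turn [ 0.0017  0.2253 -0.0026]
```

Emit:
arm_command([
  {"x": 0,"y": -0.04,"z": 0,"wx": 0,"wy": 0.05,"wz": 0},
  {"x": 0.01,"y": -0.08,"z": 0.01,"wx": 0,"wy": 0.1,"wz": 0},
  {"x": 0.02,"y": -0.125,"z": 0.03,"wx": 0,"wy": 0.15,"wz": 0},
  {"x": 0.03,"y": -0.17,"z": 0.05,"wx": 0,"wy": 0.2,"wz": 0},
  {"x": 0.04,"y": -0.215,"z": 0.07,"wx": 0,"wy": 0.22,"wz": 0},
  {"x": 0.044,"y": -0.26,"z": 0.09,"wx": 0,"wy": 0.222,"wz": 0},
  {"x": 0.044,"y": -0.3,"z": 0.11,"wx": 0,"wy": 0.222,"wz": 0},
  {"x": 0.044,"y": -0.34,"z": 0.125,"wx": 0,"wy": 0.222,"wz": 0},
  {"x": 0.044,"y": -0.37,"z": 0.125,"wx": 0,"wy": 0.222,"wz": 0},
  {"x": 0.044,"y": -0.388,"z": 0.125,"wx": 0,"wy": 0.222,"wz": 0},
  {"x": 0.044,"y": -0.388,"z": 0.125,"wx": 0,"wy": 0.222,"wz": 0},
  {"x": 0.044,"y": -0.388,"z": 0.125,"wx": 0,"wy": 0.222,"wz": 0},
])

```text
time: 19.15
eef_pos: [0.4604, -0.2677, 0.1599]
ee_rot: [0.139, 0.99, 0.001, -0.002]
contact_force: [0.4, 0.0, -0.1]
opening: 0.0599
gripper_force: 0.0
```

Emit:
arm_command([
  {"x": 0,"y": 0,"z": 0,"wx": 0,"wy": 0,"wz": 0},
  {"x": 0,"y": 0,"z": 0,"wx": 0,"wy": 0,"wz": 0},
  {"x": 0,"y": 0,"z": 0,"wx": 0,"wy": 0,"wz": 0},
])

```text
time: 19.45
eef_pos: [0.4611, -0.267, 0.1608]
ee_rot: [0.138, 0.99, 0.0, -0.001]
contact_force: [0.6, 0.3, 0.5]
opening: 0.0602
gripper_force: 0.0
```

```bash
python3 - <<'E'
from h import *
i=ctrl.camera_info("wrist");go([.465,-.269,.046],DOWN)
w=ctrl.grab_frame("wrist");cv2.imwrite("pics/w3.png",w[:,:,::-1])
asc(cv2.cvtColor(w,7)[165:245,200:315])
E
```

```text
t 19.45 pos [ 0.4611 -0.267   0.1608] q [-0.67  0.25 -0.15  1.17 -0.   -0.4 ] F [0.6 0.3 0.5] shift [-0.0047 -0.0009  0.1147] turn [-0.0001 -0.0018 -0.0017]
-:----::::::::::::::::::::::::::::::::::::::::::::::::::::
-:--::::::::::::::::::::::::::::::::::::::::::::::::::::::
-::-::::::::::::::::::::-+*++*+-::.:::::::::::::::::::::::
:-:-::::::::::::::::::-***++++++=:......:::::::::::::::::.
::::::::::::::::::::::****+++++===:.........::::::::::::..
:::::::::::::::::::::=**#%**++*++=-.......................
:::::::::::::::::::::+#****+++++++=.......................
::::::::::::::::::::-#*****#*+++++*:......................
::::::::::::::::::::***@@@@@@@@@#++-......................
::::::::::::::::::::*%@@@=::::+@@@#=......................
::::::::::::::::::::@@@:.:::::::-@@+......................
:::::::::::::::::::=@#...........:@%:.....................
:::::::::::::::::::#@-............*@-.....................
:::::::::::::::::::#@-.:.:.:......+@+..:::::..............
:::::::::::::::::::+@+...........:%@-:::::::::::::........
::::::::::::::::::::#@-..........=@*:::::::::::::::::.....
:::::::::::::::::::::%@+.......:*@#:::::::::::::::::::....
::::::::::::::::::::::=%@#+=+*%@%-:::::::::::::::::::::...
::::::::::::::::::::::::-=*#%*-:::::::::::::::::::::::::..
::::::::::::::::::::::::::::::::::::::::::::::::::::::::::
::::::::::::::::::::::::::::::::::::::::::::::::::::::::::
::::::::::::::::::::::::::::::::::::::::::::::::::::::::::
:::::::::::::::::::::::::::::::::::::::::::::::::::::::::.
:::::::::::::::::::::::::::::::::::::::::::::::::::::::::.
:::::::::::::::::::::::::::::::::::::::::::::::::::::::::.
::::::::::::::::::::::::::::::::::::::::::::::::::::::... 
:::::::::::::::::::::::::::::::::::::::::::::::::::::.:...
```

```bash
python3 - <<'E'
from h import *
i=ctrl.camera_info("wrist");print(onz("wrist",(256,204),.095,i));go([.465,-.269,.046],DOWN)
E
```

```text
[ 0.46649987 -0.26847613  0.095     ]
t 19.5 pos [ 0.461  -0.2671  0.1608] q [-0.68  0.25 -0.15  1.17 -0.   -0.4 ] F [ 0.9  0.3 -0.1] shift [-0.0046 -0.0007  0.1148] turn [-0.0001 -0.0018 -0.0019]
```

Emit:
arm_command([
  {"x": -0.005,"y": 0,"z": 0.02,"wx": 0,"wy": 0,"wz": 0},
  {"x": -0.005,"y": 0,"z": 0.04,"wx": 0,"wy": 0,"wz": 0},
  {"x": -0.005,"y": 0,"z": 0.06,"wx": 0,"wy": 0,"wz": 0},
  {"x": -0.005,"y": 0,"z": 0.08,"wx": 0,"wy": 0,"wz": 0},
  {"x": -0.005,"y": 0,"z": 0.1,"wx": 0,"wy": 0,"wz": 0},
  {"x": -0.005,"y": 0,"z": 0.115,"wx": 0,"wy": 0,"wz": 0},
  {"x": -0.005,"y": 0,"z": 0.115,"wx": 0,"wy": 0,"wz": 0},
  {"x": -0.005,"y": 0,"z": 0.115,"wx": 0,"wy": 0,"wz": 0},
])

```text
time: 20.3
eef_pos: [0.4653, -0.2689, 0.0458]
ee_rot: [0.138, 0.99, 0.0, -0.002]
contact_force: [-0.7, 0.0, -0.4]
opening: 0.0604
gripper_force: 0.0
```

Emit:
arm_command([
  {"x": 0,"y": 0,"z": 0,"wx": 0,"wy": 0,"wz": 0},
  {"x": 0,"y": 0,"z": 0,"wx": 0,"wy": 0,"wz": 0},
  {"x": 0,"y": 0,"z": 0,"wx": 0,"wy": 0,"wz": 0},
  {"x": 0,"y": 0,"z": 0,"wx": 0,"wy": 0,"wz": 0},
  {"x": 0,"y": 0,"z": 0,"wx": 0,"wy": 0,"wz": 0},
  {"x": 0,"y": 0,"z": 0,"wx": 0,"wy": 0,"wz": 0},
], gripper=10, newtons=30)

```text
time: 20.9
eef_pos: [0.466, -0.2696, 0.0468]
ee_rot: [0.139, 0.99, -0.0, -0.001]
contact_force: [0.3, 2.1, 5.6]
opening: 0.0292
gripper_force: 29.7
```

```bash
python3 - <<'E'
from h import *
go(M+a*.09,TILT)
E
```

```text
t 20.9 pos [ 0.466  -0.2696  0.0468] q [-0.67  0.35 -0.32  0.9  -0.   -0.39] F [0.3 2.1 5.6] shift [ 0.0066  0.3875 -0.245 ] turn [-0.0009 -0.2234 -0.0026]
```

Emit:
arm_command([
  {"x": 0,"y": 0,"z": -0.02,"wx": 0,"wy": 0,"wz": 0},
  {"x": 0,"y": 0,"z": -0.055,"wx": 0,"wy": 0,"wz": 0},
  {"x": 0,"y": 0,"z": -0.095,"wx": 0,"wy": 0,"wz": 0},
  {"x": 0,"y": 0,"z": -0.135,"wx": 0,"wy": 0,"wz": 0},
  {"x": 0,"y": 0.015,"z": -0.175,"wx": 0,"wy": 0,"wz": 0},
  {"x": 0,"y": 0.04,"z": -0.21,"wx": 0,"wy": 0,"wz": 0},
  {"x": 0,"y": 0.075,"z": -0.235,"wx": 0,"wy": 0,"wz": 0},
  {"x": 0,"y": 0.11,"z": -0.245,"wx": 0,"wy": 0,"wz": 0},
  {"x": 0,"y": 0.145,"z": -0.245,"wx": 0,"wy": 0,"wz": 0},
  {"x": 0,"y": 0.18,"z": -0.245,"wx": 0,"wy": 0,"wz": 0},
])

```text
time: 21.9
eef_pos: [0.5158, -0.0951, 0.2912]
ee_rot: [0.139, 0.99, 0.0, -0.001]
contact_force: [0.1, -1.1, -1.0]
opening: 0.0288
gripper_force: 29.8
```

Emit:
arm_command([
  {"x": 0,"y": 0.035,"z": 0,"wx": 0,"wy": -0.03,"wz": 0},
  {"x": 0,"y": 0.07,"z": 0,"wx": 0,"wy": -0.08,"wz": 0},
  {"x": 0,"y": 0.105,"z": 0,"wx": 0,"wy": -0.12,"wz": 0},
  {"x": 0.004,"y": 0.14,"z": 0,"wx": 0,"wy": -0.16,"wz": 0},
  {"x": 0.006,"y": 0.17,"z": 0,"wx": 0,"wy": -0.2,"wz": 0},
  {"x": 0.006,"y": 0.19,"z": 0,"wx": 0,"wy": -0.223,"wz": 0},
  {"x": 0.006,"y": 0.205,"z": 0,"wx": 0,"wy": -0.223,"wz": 0},
  {"x": 0.006,"y": 0.207,"z": 0,"wx": 0,"wy": -0.223,"wz": 0},
  {"x": 0.006,"y": 0.207,"z": 0,"wx": 0,"wy": -0.223,"wz": 0},
  {"x": 0.006,"y": 0.207,"z": 0,"wx": 0,"wy": -0.223,"wz": 0},
  {"x": 0.006,"y": 0.207,"z": 0,"wx": 0,"wy": -0.223,"wz": 0},
  {"x": 0.006,"y": 0.207,"z": 0,"wx": 0,"wy": -0.223,"wz": 0},
])

```text
time: 23.1
eef_pos: [0.5666, 0.1035, 0.2905]
ee_rot: [0.137, 0.975, -0.024, 0.171]
contact_force: [0.3, -0.4, 0.5]
opening: 0.029
gripper_force: 29.8
```

```bash
python3 - <<'E'
from h import *
go(M+a*.09,TILT)
w=ctrl.grab_frame("wrist")
asc(cv2.cvtColor(w,7)[165:290,200:315],4)
E
```

```text
t 23.1 pos [0.5666 0.1035 0.2905] q [ 0.12  0.03 -0.16  1.06 -0.13  0.37] F [ 0.3 -0.4  0.5] shift [ 0.0003  0.0012 -0.0012] turn [-0.0014 -0.002  -0.0034]
******************=@@@@#============+##%+=====+***********
******************+@@%==+%@@######+==+##+======***********
******************+@%+@@@#+-:=::-=+#%#+%+=====+***********
***************%@@@@@@#=:::::=::::::=*%%%%%#=+************
***************@@@@@%+:::::::-:::::::=+#%%%%+*************
***************@@@@%+=-::::::-:::::::+=+#%@@**************
****************@@@#+=-:::-----::::-=+++*@@%**************
****************#@@*=:-===========-:==+*@@%***************
*****************#@#================--+#@@****************
******************%+==================*@@#****************
******************+===================*@#*****************
******************=====================*******************
*****************+====+================+******************
*****************==+====================******************
****************+=======================+*****************
****************+=======================+*****************

[... 243 characters left out ...]
---:...-=*###+...............+***+==...:-----.....-
::::------...:+###=...................-***=:...------.....
::::-----:...=###:.....................:+**=...:-----:....
::.::====::.:###=.......................-**+....===-:.....
:::::..=+::.:##*:.......................:**+...:=-........
::.....-=::..*##:........................+**...:-:........
.........::..+##=.................::::::#**=..............
..........:..:##%-..........:::::::::::*@@%...............
.........::..:##%@#:::::::::::::::::::%@@@*...............
..........:..=###@@@@=:::::::::::::=@@@@#**-..............
..........:..+*****%@@@@@%#+++#%@@@@@%*****+..............
............:*********#%%@@@@@@@%#**********:.............
```

Centred as before, so I insert the same way.

Emit:
arm_command([
  {"x": 0,"y": 0.001,"z": 0.014,"wx": 0,"wy": 0,"wz": 0},
  {"x": 0,"y": 0.001,"z": 0.028,"wx": 0,"wy": 0,"wz": 0},
  {"x": 0,"y": 0.001,"z": 0.038,"wx": 0,"wy": 0,"wz": 0},
  {"x": 0,"y": 0.001,"z": 0.048,"wx": 0,"wy": 0,"wz": 0},
  {"x": 0,"y": 0.001,"z": 0.054,"wx": 0,"wy": 0,"wz": 0},
  {"x": 0,"y": 0.001,"z": 0.06,"wx": 0,"wy": 0,"wz": 0},
  {"x": 0,"y": 0.001,"z": 0.06,"wx": 0,"wy": 0,"wz": 0},
])

```text
time: 23.85
eef_pos: [0.5861, 0.0997, 0.2333]
ee_rot: [0.137, 0.976, -0.024, 0.17]
contact_force: [0.4, 0.3, -0.6]
opening: 0.029
gripper_force: 29.8
```

```bash
python3 - <<'E'
from h import *
go(M-a*.004,TILT)
E
```

```text
t 23.85 pos [0.5861 0.0997 0.2333] q [ 0.1   0.08 -0.25  0.92 -0.13  0.36] F [ 0.4  0.3 -0.6] shift [-0.0008 -0.0003  0.0322] turn [-0.0013 -0.0025 -0.0025]
```

Emit:
arm_command([
  {"x": -0.001,"y": 0,"z": 0.006,"wx": 0,"wy": 0,"wz": 0},
  {"x": -0.001,"y": 0,"z": 0.012,"wx": 0,"wy": 0,"wz": 0},
  {"x": -0.001,"y": 0,"z": 0.018,"wx": 0,"wy": 0,"wz": 0},
  {"x": -0.001,"y": 0,"z": 0.024,"wx": 0,"wy": 0,"wz": 0},
  {"x": -0.001,"y": 0,"z": 0.029,"wx": 0,"wy": 0,"wz": 0},
  {"x": -0.001,"y": 0,"z": 0.033,"wx": 0,"wy": 0,"wz": 0},
  {"x": -0.001,"y": 0,"z": 0.033,"wx": 0,"wy": 0,"wz": 0},
])

```text
time: 24.55
eef_pos: [0.5978, 0.0963, 0.2026]
ee_rot: [0.137, 0.976, -0.024, 0.17]
contact_force: [-0.0, -0.4, -0.8]
opening: 0.029
gripper_force: 29.8
```

Emit:
arm_command([
  {"x": 0,"y": 0,"z": 0,"wx": 0,"wy": 0,"wz": 0},
  {"x": 0,"y": 0,"z": 0,"wx": 0,"wy": 0,"wz": 0},
  {"x": 0,"y": 0,"z": 0,"wx": 0,"wy": 0,"wz": 0},
  {"x": 0,"y": 0,"z": -0.02,"wx": 0,"wy": 0,"wz": 0},
  {"x": 0,"y": 0,"z": -0.04,"wx": 0,"wy": 0,"wz": 0},
  {"x": 0,"y": 0,"z": -0.065,"wx": 0,"wy": 0,"wz": 0},
  {"x": 0,"y": 0,"z": -0.065,"wx": 0,"wy": 0,"wz": 0},
], gripper=50)

```text
time: 25.25
eef_pos: [0.5783, 0.103, 0.2691]
ee_rot: [0.136, 0.975, -0.023, 0.174]
contact_force: [1.3, -0.0, 0.8]
opening: 0.0501
gripper_force: 0.0
```

Emit:
arm_command([
  {"x": 0,"y": 0,"z": 0,"wx": 0,"wy": 0,"wz": 0},
  {"x": 0,"y": 0,"z": 0,"wx": 0,"wy": 0,"wz": 0},
  {"x": 0,"y": 0,"z": 0,"wx": 0,"wy": 0,"wz": 0},
  {"x": 0,"y": 0,"z": 0,"wx": 0,"wy": 0,"wz": 0},
], gripper=22)

```text
time: 25.65
eef_pos: [0.5764, 0.1024, 0.2634]
ee_rot: [0.137, 0.976, -0.024, 0.17]
contact_force: [0.3, -0.1, -0.5]
opening: 0.0222
gripper_force: 0.0
```

```bash
python3 - <<'E'
from h import *
go(M+a*.014,TILT)
w=ctrl.grab_frame("wrist")
asc(cv2.cvtColor(w,7)[180:270,200:315],4)
E
```

```text
t 25.65 pos [0.5764 0.1024 0.2634] q [ 0.11  0.05 -0.2   0.99 -0.13  0.37] F [ 0.3 -0.1 -0.5] shift [-0.0001 -0.0003  0.046 ] turn [-0.0014 -0.0028 -0.0024]
*****************@%+@@%*===========*##+##======***********
*************@@@@@@@#==+=============*%%%%%%#=************
*************@@@@@@+=*================+#%%%%%*************
*************%@@@@*=*==+*#%%%%%%#+======#%@@%*************
**************@@@#++=#%%#=:::::-+%%#+=+=+%@@**************
**************#@@*=+@@#::::::::::::*##++#@@#**************
***************@@*+@@+---:::::::::::@@%*#@@***************
***************#@@%@%-----::::::-:::-@@*@@#***************
****************%@@@%------:-:-:::::-@@@@%****************
******************@@@=----:-:--:::::%@@@#*****************
*******************#@@*-:-:-::::::-@@@%*******************
*********************%@@%=--:::-#@@@**********************
***********+----::+*****#@@@@@@@%*****+.:----+************
***********-----::+*******************+..-----************
******-:::------::+*******************=..:-----:.:-*******
****:.::::-----:::+*******************=..:-----:....:*****
***-:::::------::.+*******************=...:-----:..:.-****
**=.::::------:...=*******************-...:-----:.....=***
*+.....:------....=*******************-....------:.....=**
=......::-===::...=*******************-....:==--:.......+*
...........-+-:...=*******************=....:=:............
...........:=-:...+*******************=....:-.............
.............::..:*###################*...................
```

Same as the first time. I go quickly to just above contact (shift 0.044), then press at 10 mm/s.

Emit:
arm_command([
  {"x": 0,"y": 0,"z": 0.008,"wx": 0,"wy": 0,"wz": 0},
  {"x": 0,"y": 0,"z": 0.016,"wx": 0,"wy": 0,"wz": 0},
  {"x": 0,"y": 0,"z": 0.024,"wx": 0,"wy": 0,"wz": 0},
  {"x": 0,"y": 0,"z": 0.032,"wx": 0,"wy": 0,"wz": 0},
  {"x": 0,"y": 0,"z": 0.038,"wx": 0,"wy": 0,"wz": 0},
  {"x": 0,"y": 0,"z": 0.042,"wx": 0,"wy": 0,"wz": 0},
  {"x": 0,"y": 0,"z": 0.044,"wx": 0,"wy": 0,"wz": 0},
  {"x": 0,"y": 0,"z": 0.044,"wx": 0,"wy": 0,"wz": 0},
])

```text
time: 26.5
eef_pos: [0.5912, 0.0984, 0.223]
ee_rot: [0.137, 0.975, -0.024, 0.171]
contact_force: [-0.3, 0.4, 0.6]
opening: 0.0219
gripper_force: 0.0
```

Emit:
arm_command([
  {"x": 0,"y": 0,"z": 0.001,"wx": 0,"wy": 0,"wz": 0},
  {"x": 0,"y": 0,"z": 0.002,"wx": 0,"wy": 0,"wz": 0},
  {"x": 0,"y": 0,"z": 0.003,"wx": 0,"wy": 0,"wz": 0},
  {"x": 0,"y": 0,"z": 0.004,"wx": 0,"wy": 0,"wz": 0},
  {"x": 0,"y": 0,"z": 0.005,"wx": 0,"wy": 0,"wz": 0},
  {"x": 0,"y": 0,"z": 0.006,"wx": 0,"wy": 0,"wz": 0},
])

```text
time: 27.1
eef_pos: [0.5935, 0.0979, 0.218]
ee_rot: [0.137, 0.975, -0.024, 0.171]
contact_force: [-1.2, 0.5, 3.1]
opening: 0.0219
gripper_force: 1.6
```

Emit:
arm_command([
  {"x": 0,"y": 0,"z": 0.001,"wx": 0,"wy": 0,"wz": 0},
  {"x": 0,"y": 0,"z": 0.002,"wx": 0,"wy": 0,"wz": 0},
  {"x": 0,"y": 0,"z": 0.003,"wx": 0,"wy": 0,"wz": 0},
  {"x": 0,"y": 0,"z": 0.004,"wx": 0,"wy": 0,"wz": 0},
  {"x": 0,"y": 0,"z": 0.005,"wx": 0,"wy": 0,"wz": 0},
  {"x": 0,"y": 0,"z": 0.006,"wx": 0,"wy": 0,"wz": 0},
])

```text
time: 27.7
eef_pos: [0.5953, 0.0973, 0.2119]
ee_rot: [0.137, 0.975, -0.024, 0.171]
contact_force: [-0.2, 0.5, 3.1]
opening: 0.0222
gripper_force: 1.2
```

```bash
python3 - <<'E'
from h import *
go(M-a*.0087,TILT)
E
```

```text
t 27.7 pos [0.5953 0.0973 0.2119] q [ 0.1   0.1  -0.28  0.87 -0.12  0.35] F [-0.2  0.5  3.1] shift [ 0.0008 -0.0005  0.0136] turn [-0.001  -0.0016 -0.0026]
```

Emit:
arm_command([
  {"x": 0,"y": 0,"z": 0.001,"wx": 0,"wy": 0,"wz": 0},
  {"x": 0,"y": 0,"z": 0.002,"wx": 0,"wy": 0,"wz": 0},
  {"x": 0,"y": 0,"z": 0.003,"wx": 0,"wy": 0,"wz": 0},
  {"x": 0,"y": 0,"z": 0.004,"wx": 0,"wy": 0,"wz": 0},
  {"x": 0,"y": 0,"z": 0.005,"wx": 0,"wy": 0,"wz": 0},
  {"x": 0,"y": 0,"z": 0.006,"wx": 0,"wy": 0,"wz": 0},
  {"x": 0,"y": 0,"z": 0.007,"wx": 0,"wy": 0,"wz": 0},
  {"x": 0,"y": 0,"z": 0.008,"wx": 0,"wy": 0,"wz": 0},
])

```text
time: 28.5
eef_pos: [0.5976, 0.0965, 0.2041]
ee_rot: [0.137, 0.975, -0.024, 0.171]
contact_force: [0.6, -1.0, 1.6]
opening: 0.0218
gripper_force: 0.3
```

Emit:
arm_command([
  {"x": 0,"y": 0,"z": 0.001,"wx": 0,"wy": 0,"wz": 0},
  {"x": 0,"y": 0,"z": 0.002,"wx": 0,"wy": 0,"wz": 0},
  {"x": 0,"y": 0,"z": 0.003,"wx": 0,"wy": 0,"wz": 0},
  {"x": 0,"y": 0,"z": 0.004,"wx": 0,"wy": 0,"wz": 0},
  {"x": 0,"y": 0,"z": 0.005,"wx": 0,"wy": 0,"wz": 0},
  {"x": 0,"y": 0,"z": 0.006,"wx": 0,"wy": 0,"wz": 0},
  {"x": 0,"y": 0,"z": 0.006,"wx": 0,"wy": 0,"wz": 0},
])

```text
time: 29.2
eef_pos: [0.5996, 0.096, 0.1985]
ee_rot: [0.137, 0.975, -0.024, 0.171]
contact_force: [-0.2, -0.5, 0.7]
opening: 0.0221
gripper_force: 0.0
```

```bash
python3 - <<'E'
from h import *
go(M-a*.0087,TILT)
w=ctrl.grab_frame("wrist");asc(cv2.cvtColor(w,7)[175:275,200:315],4)
E
```

```text
t 29.2 pos [0.5996 0.096  0.1985] q [ 0.09  0.12 -0.29  0.84 -0.12  0.35] F [-0.2 -0.5  0.7] shift [ 0.0004 -0.0004 -0.0005] turn [-0.0011 -0.0021 -0.0025]
******++++++++++=-----------------------=-----=----=---==-
*******+++++++******++==---------------====+=====-==-=====
**********++=+@@@@@@@%==============+**####%==============
**********++=#@@@@%====================+###%+=============
************+#@@@*======================+#%%=============+
************++@@========+***++++++========%%+========+****
*************@@*===+*#######*+++++****+===+%*=======+*****
********@@@@@@@++####*+-::..:.....:==++**+=%%%%%%*=+******
********@@@@@@#*##*==++::::......:+*+:-=+**#@%%%%#********
********@@@@@**++=-.=++++=-:::-=+*+++..===+**%%%%%********
*********@@@**+====-=****++++******++:-=++=*##@@@*********
*********@@**+=======+***+++******+++===+++=*##@%*********
*************++=========++=++++**+======+++==*##**********
*********#@%----::-===================-::----+###*********
*********#@=----:.-===================-..-----#%#*********
******+--=+-----..-===================-..-----===-+*******
****-.::::-----:..-===================-..:-----:....-*****
***=:::::------...-===================-...------.....-****
**+::::::-----:...-===================-...:-----:.....+***
*+:....:------....-++===============++-....------......+**
+:.....:-----:....=++++++++===++++++**=....:-----:.....:**
.:.........-=:::..*@@@*+++++++++++*#@@*....:=-............
....:......:+-:...+*%@@@@@@@@@@@@@@@@%+....-=.............
..............:...+*******##%%%#******+...................
..............:..:*********************:..................
```

The stick has left the neck, but something bright shows past the flaps: it may still be falling or propped there. I back off and look again.

Emit:
arm_command([
  {"x": 0,"y": 0,"z": -0.02,"wx": 0,"wy": 0,"wz": 0},
  {"x": 0,"y": 0,"z": -0.04,"wx": 0,"wy": 0,"wz": 0},
  {"x": 0,"y": 0,"z": -0.065,"wx": 0,"wy": 0,"wz": 0},
  {"x": 0,"y": 0,"z": -0.065,"wx": 0,"wy": 0,"wz": 0},
  {"x": 0,"y": 0,"z": -0.065,"wx": 0,"wy": 0,"wz": 0},
  {"x": 0,"y": 0,"z": -0.065,"wx": 0,"wy": 0,"wz": 0},
], gripper=40)

```text
time: 29.85
eef_pos: [0.578, 0.102, 0.2586]
ee_rot: [0.137, 0.976, -0.024, 0.17]
contact_force: [-0.0, -0.3, -0.3]
opening: 0.04
gripper_force: 0.0
```

```bash
python3 - <<'E'
from h import *
go(M-a*.0087,TILT)
w=ctrl.grab_frame("wrist");cv2.imwrite("pics/w5.png",w[:,:,::-1]);asc(cv2.cvtColor(w,7)[160:250,205:310],2,1)
E
```

```text
t 29.85 pos [0.578  0.102  0.2586] q [ 0.11  0.06 -0.21  0.98 -0.13  0.37] F [-0.  -0.3 -0.3] shift [-0.0002 -0.0002  0.0636] turn [-0.0013 -0.0028 -0.0024]
*****************++++++++++++++++++++++++++++++++=---------------------==========+***********************
*****************+++++++++++++++++++++++++++++=--------------------=---============+*********************
******************++++++++++++++++++++++++++=---------------------------==============+******************
*******************+++++++++*##############*+=-------------=========++++++++==========+******************
*********************++++++=+@@@@@@@@@@@@@#+==================+++****######*=-===========+***************
***********************++++=+%@@@@@@@@@%*========================++**#####%#+-============+**************
************************+++=%@@@@@@@%*==============================+*######=-============+**************
************************++++%@@@@@@#===========++++++=++++===========+######+==============+*************
*************************++=#@@@@%*======+**##%%%%%%%%%%%%%#*++=======+*##%#+==============+***
[... 3126 characters left out ...]
***********************************************=:.....:---------
------::::::::=+***********************************************************************+-:......:--------
-----:.:.::..:=+***********************************************************************+-........:-------
----::..::..::-+***********************************************************************+-:........:------
---:::..:::..:-+***********************************************************************+-.........:------
---:..:.::.:.:-+***********************************************************************+-..........:-----
--:.....::...:-+***********************************************************************+-...........:----
```

The flaps are shut with the slit visible, so both sticks are inside. I check the two things left standing, then hand in.

Emit:
arm_command([
  {"x": 0,"y": 0,"z": -0.02,"wx": 0,"wy": 0,"wz": 0},
  {"x": 0,"y": 0,"z": -0.04,"wx": 0,"wy": 0,"wz": 0},
  {"x": 0,"y": 0,"z": -0.04,"wx": 0,"wy": 0,"wz": 0},
  {"x": 0,"y": 0,"z": -0.04,"wx": 0,"wy": 0,"wz": 0},
  {"x": 0,"y": 0,"z": -0.04,"wx": 0,"wy": 0,"wz": 0},
  {"x": 0,"y": 0,"z": -0.04,"wx": 0,"wy": 0,"wz": 0},
  {"x": 0,"y": 0,"z": -0.04,"wx": 0,"wy": 0,"wz": 0},
  {"x": 0,"y": 0,"z": -0.04,"wx": 0,"wy": 0,"wz": 0},
  {"x": 0,"y": 0,"z": -0.04,"wx": 0,"wy": 0,"wz": 0},
  {"x": 0,"y": 0,"z": -0.04,"wx": 0,"wy": 0,"wz": 0},
])

```text
time: 30.9
eef_pos: [0.5654, 0.1058, 0.2974]
ee_rot: [0.137, 0.975, -0.024, 0.171]
contact_force: [-0.1, 0.6, -0.1]
opening: 0.0401
gripper_force: 0.0
```

```bash
python3 - <<'E'
from h import *
ctrl.grab_frame("side")
for q in("capped_mid","bead_jar_mid","spent_a_mid"): print(q,[(round(d["conf"],2),np.round(d["xy"],1)) for d in ctrl.mark_of(q,"side")])
print(ctrl.close_job())
E
```

```text
capped_mid [(0.78, array([250.1, 160.1]))]
bead_jar_mid [(0.76, array([183.6, 192.2]))]
spent_a_mid []
the job is handed in; nothing more can be done
None
```

I put both dried-up glue sticks through the neck into the jar and handed the job in at about 31 s; the flaps looked shut in the last wrist view, the capped stick and bead jar showed where they started, and no verdict came back.

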